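# Press a register button home with the locking press pliers

### The job

The loose register bar has one brass button that is only started in its hole: slide that end of the bar along the channel of the bench-mounted locking pliers, gently up to the end stop so that the button is under the open jaw, and let go of the bar. Press the pliers' handle down slowly, with steady, measured force, until it snaps over centre and the pliers stay locked on the button by themselves with the button fully home. Then flick the blue release lever so that the pliers spring fully open, leaving the bar lying in place, without slamming anything or disturbing the other things on the table.

Things in the scene. Friction and masses are not known exactly. Their poses are not given: they have to be found in the camera images.
- bar_center (a point): Loose aluminium register bar, 160 x 32 x 12 mm, lying flat, 140 to 220 g; the point is its centre, half-way up (6 mm above its underside). Its x axis runs along the bar: the button still to be pressed is at the -x end, a finished button (4 mm high, fixed) at x = +62 mm; z is up.
- button_hole (a point): Point in the bar at the hole of the unfinished button, half-way up the bar (6 mm above its underside); 52 mm from bar_center towards -x, 28 mm from that end of the bar. Axes as bar_center.
- button (a joint): How far the unfinished brass button is pressed into the bar: 0 to 0.001 at the start (head 4 to 5 mm above the bar on its bright shank), 0.005 = fully home (head, 14 mm across and 4 mm thick, lying on the bar). A tight press fit: it takes about 26 N at the button and stays where it is pushed.
- seat (a point): Point on the channel floor of the pliers, straight below where the pad lands; floor 30 mm above the table. Frame of the screwed-down pliers: x points out of the throat along the channel, z up, handle to -x. Seated, the bar lies flat on the floor, its x along this x, button_hole above this point. All x, y, z below are in this frame.
- clamp_jaw (a joint): Angle of the moving (upper) jaw, rad: 0 = fully open (start, held by a spring), about 0.36 = shut and locked. Open, its pad hangs about 38 mm above the channel floor near x = +6 mm and its nose, up to 85 mm above the floor, reaches x = +25 mm: lower the bar between the fences 60 mm short of the stop, clear of the nose, then slide it in below the jaw.
- end_stop: Steel stop block at the inner end of the channel, 28 mm wide, 15 mm above the floor; its face is at x = -28 mm. The channel is 35.4 mm wide between side fences 7 mm high with bevelled tops, open above, and flares over its last 20 mm to x = +66 mm (the floor ends at +68 mm): the outer 64 mm of a seated bar stand free for gripping.
- clamp_handle: Moving upper handle of the pliers with a black dipped grip; its origin is its front pivot. It turns about that pivot, near x = -102, z = +50 mm. Near the end of its swing the resistance falls away and it snaps down by itself, some 6 mm at handle_end, onto a firm stop. Where it snaps depends on how the adjusting screw at the rear is set, differs by 40 mm at handle_end and is not marked: feel for it.
- handle_end (a point): On the top face of the flared black end of the moving handle (36 mm wide, 38 mm long), 16 mm in from its tip. Open it is near x = -237, z = +131 to +156 mm, the handle sloping up to the rear by 0.6 rad; it swings to about x = -272, snaps somewhere from z = +36 to +78 mm and then rests locked, about level. Pressing down there takes 6 to 10 N until it snaps.
- release_paddle (a point): Middle of the blue paddle of the thumb release lever, which stands up through the moving handle and moves with it. Paddle 26 mm wide (y), 30 mm high, 8 mm thick; locked, the point is about 40 mm above the handle's top face, near x = -159, z = +84 to +101 mm. It is pushed towards the handle's end (-x).
- clamp_release (a joint): Angle of the release lever on the handle, rad: 0 at rest (spring return), growing as the paddle is pushed towards the handle's end, 0.95 at most. Locked, it meets the toggle link by 0.2 and then takes about 5 N at the paddle until, soon after, the pliers are over centre and spring open.
- paddle: The blue paddle as a part; its origin is the lever's pivot in the handle. When the pliers spring open the handle rises about 90 mm at its end and 30 mm at the lever: a finger above the handle must move up out of its way before it can open fully.
- masking_tape: Bystander: beige roll of masking tape, 120 mm across, 50 high, lying flat; origin at its underside.
- ink_jar_tangerine: Bystander: white ink jar with an orange lid, 74 mm across, 85 high; origin at its underside.
- marker_c: Bystander: white marker pen with a blue cap, 136 mm long; origin at its underside.
- pin_tin: Bystander: small dark green tin, 81 x 116 x 30 mm; origin at its underside.
Not all that is in view belongs to the job. Of the things that look like the part that bears bar_center, the middle-sized one is meant.

How it is judged:
On the way, in this order (a step that is already met when the one before it is completed fails the run):
1. the bar lies flat in the channel against the end stop, button over the seat, pliers still open and the button not yet pressed (x of button_hole in the frame of seat between -0.003 and 0.003 m and y of button_hole in the frame of seat between -0.003 and 0.003 m and z of button_hole in the frame of seat between 0.003 and 0.0085 m and angle between the x axis of bar_center and the x axis of seat, either way round below 0.06 rad and angle between bar_center's own z axis and vertical below 0.06 rad and value of joint clamp_jaw below 0.08 rad and value of joint button below 0.0025 m), for 0.2 s.
2. the pliers stay locked over centre on the button by themselves, nothing touching the handle, and the button is fully home (value of joint clamp_jaw above 0.345 rad and value of joint button above 0.0045 m and contact force between each of the fingers, the arm and clamp_handle below 0.5 N), for 0.3 s.
3. the release lever is flicked while the pliers are locked, and they let go (value of joint clamp_release above 0.2 rad and value of joint clamp_jaw below 0.345 rad), for 0.02 s.
At the end, for the whole second after the job is handed in: The pliers are fully open (jaw within 0.04 rad of its open rest) with the release lever back at rest, the button is home (within 0.5 mm), and the bar lies flat in the channel with the button's hole within 3 mm sideways of the seat and no more than 3 mm inward or 6 mm outward of it (value of joint clamp_jaw below 0.04 rad and value of joint button above 0.0045 m and value of joint clamp_release below 0.1 rad and x of button_hole in the frame of seat between -0.003 and 0.006 m and y of button_hole in the frame of seat between -0.003 and 0.003 m and z of button_hole in the frame of seat between 0.003 and 0.0085 m and angle between the x axis of bar_center and the x axis of seat, either way round below 0.06 rad and angle between bar_center's own z axis and vertical below 0.06 rad); the robot touches nothing.
It fails at once if the robot pushes the handle with more than 30 N (not counting its springing up when released) (contact force between any of the fingers, the arm and clamp_handle above 30 N and value of joint clamp_release below 0.1 rad).
It fails at once if the robot pushes the release lever with more than 30 N (contact force between any of the fingers, the arm and paddle above 30 N).
It fails at once if the end stop is struck or pushed with more than 30 N (contact force between end_stop and anything else above 30 N).
It fails at once if a bystander is moved by more than 30 mm (distance of any of masking_tape, ink_jar_tangerine, marker_c, pin_tin from where it was at the start of the episode above 0.03 m).
It also fails if it takes over 72 s, if anything falls off the work surface, if the arm or the gripper's body presses on something with over 40 N, if the wrist force passes 120 N, or if a joint passes its speed limit or range.

### The arm

A 6-joint arm with a two-finger parallel gripper is mounted at the origin on the work surface; the furniture and walls round the work are solid. World frame = base frame: x ahead of the robot, y to its left, z up, the work surface at z = 0. Lengths are in m, angles in rad, forces in N, time in s.
With the tool pointing down it reaches from about 0.375 to 0.9 m from the base axis. Payload 3.1 kg.
Tool frame: the origin (TCP) lies midway between the tips of the shut fingers; the grasp point (between the pads) lies 19 mm behind it; x points along the fingers, z is the direction in which the jaws open and shut, and the axes are right-handed (so a half turn about x gives the same grasp; the last joint's range is limited). The gripper opens to 87 mm and grips with 3 to 60 N. Pads are 19 mm wide; open, the fingers measure 117 mm over their backs; the gripper's body (75 mm by 190 mm) begins 51 mm behind the grasp point.
Start: joints at [1.095, 0.527, 1.433, -0, 1.181, -0.178], TCP at [0.183, 0.597, 0.191] pointing down, gripper open.
Joint ranges: [-3.08, 3.08], [-0.75, 2.2], [0.22, 2.44], [-1.43, 4.57], [0, 2.65], [-2.85, 2.85]. Speed limits (rad/s): [2.79, 2.79, 3.14, 3.14, 3.14, 3.14].

### API

Orientations are given as a unit quaternion [x, y, z, w].
In Python, from rig import robot, optics, workorder gives the robot as it stands.
- The arm moves only by the tool arm_command, never from a script. Its argument "plan" is a list of rows, each a list of 7 numbers: the shift along the tool's x, y, z in cm, then the turn, a rotation vector about the tool's x, y, z in rad, then the finger opening in cm, from 0 to 8.7. In form: [[x, y, z, ax, ay, az, gripper], ...]. A call has 1 to 12 rows; each row shifts and turns the pose as measured when the row begins, along the tool's axes as they then stand; what a row does not reach is not made up. A row lasts 1/8 s, in which the tool goes at most 62.5 mm and 10.7 degrees, less where a joint would pass 70% of its speed; a pose out of reach is approached as far as the arm can. A call with a gripper value outside its range is refused whole. The fingers move at their own pace and stop on an object; "grip_force" is the grip in N (left out, the last holds). Time passes only in rows, so rows that do not move let the fingers close. It gives the time, the measured TCP pose, the force and the opening at its end, in the units of the state.
- robot.get_obs(): the state, without advancing time (a new reading comes with each control period).
- optics.camera(name): name is "side" or "top"; returns (picture, depth): 400x640x3 uint8, blue, green, red; 400x640 float32, m along the optical axis (not along the pixel's ray), 0 where there is no reading.
- optics.camera_info(name): a dict with "mtx" (3x3 intrinsics, pixels), "position" and "rotation" of the camera in the world. Camera axes: x right, y down, z forward; pixel columns grow to the right and rows downward; lengths in m; the calibration is good to about 2 mm. A picture is of the moment at which its call begins. camera_info takes no time and is no camera call.
- workorder.hand_in(): hands the job in, once; it reports no verdict.
The state is a dict: "time": time; "q": joint angles; "joint_velocities": joint speeds; "joint_torque": joint torques, N m; "position": TCP position; "tool_rot": TCP orientation; "ft_force": force on the tool from outside, world axes, zero at the start; "moment": the same for the moment, N m; "grip_width": finger opening in m.
Only numpy, scipy, OpenCV 4.12 (cv2) and the standard library are available. Lean on these libraries where they do the work, as an engineer would, in place of code of your own. Each camera call takes 0.05 s, during which the arm holds its last target. There are 200 camera calls.

## Working session

There is one attempt and no reset: what is moved stays moved. The work goes in short steps, Python scripts to look and compute and a tool call to move; the robot and the scene stay as the last step left them, time stands still between calls to the robot, and variables do not carry over. Pictures are saved under pics/ and viewed, about 8 in all and at most 12, crops included, and the job is handed in when it is done.

Besides the shell and the picture viewer there is one more tool, called after ">>>" as name(argument=value, ...) on one line, values as JSON. arm_command: Moves the arm, as the interface text tells. Its arguments: {"type":"object","properties":{"plan":{"type":"array"},"grip_force":{"type":"number"}},"required":["plan"]}

```bash
ls; mkdir -p pics; cat > h.py <<'E'
import numpy as np, cv2
from rig import robot, optics, workorder
from scipy.spatial.transform import Rotation as R
def shot(n):
    im,d=optics.camera(n); np.savez('/tmp/%s.npz'%n,im=im,d=d); return im,d
def cam(n):
    i=optics.camera_info(n); r=np.array(i['rotation'],float)
    r=r if r.shape==(3,3) else R.from_quat(r).as_matrix()
    return np.array(i['mtx']),np.array(i['position']),r
def pt(n,u,v,d):
    K,p,r=cam(n); return p+r@(d*np.linalg.solve(K,[u,v,1.]))
def plane(n,u,v,z):
    K,p,r=cam(n); k=r@np.linalg.solve(K,[u,v,1.]); return p+k*(z-p[2])/k[2]
def proj(n,P):
    K,p,r=cam(n); c=K@(r.T@(np.array(P)-p)); return c[:2]/c[2]
def cloud(n,d):
    K,p,r=cam(n); v,u=np.mgrid[:d.shape[0],:d.shape[1]]
    k=np.stack([u,v,np.ones_like(u)],-1)@np.linalg.inv(K).T
    return p+(k*d[...,None])@r.T
E
python3 - <<'E'
from h import *
for n in('top','side'):
    im,d=shot(n); cv2.imwrite(f'pics/{n}0.png',im); print(n,cam(n))
print(robot.get_obs())
E
```

```text
pics
top (array([[511.50745541,   0.        , 328.72592283],
       [  0.        , 511.50745541, 197.58914203],
       [  0.        ,   0.        ,   1.        ]]), array([-0.13773895,  0.04921656,  1.85610002]), array([[-0.04195075, -0.92650245,  0.37394298],
       [-0.99911787,  0.03818986, -0.01746454],
       [ 0.00190011, -0.37434577, -0.92728725]]))
side (array([[378.50968202,   0.        , 316.56054198],
       [  0.        , 378.50968202, 199.73506776],
       [  0.        ,   0.        ,   1.        ]]), array([ 0.24870278, -1.01313757,  0.57529834]), array([[ 0.95192369, -0.1322099 ,  0.27633646],
       [-0.30600938, -0.36880122,  0.87769238],
       [-0.0141264 , -0.92005772, -0.39152809]]))
{'time': 0.1, 'q': array([ 1.09449467e+00,  5.28358875e-01,  1.43376254e+00, -2.24287547e-06,
        1.18138869e+00, -1.78519304e-01]), 'joint_velocities': array([-0.00049143, -0.00195295, -0.00342557, -0.00061182, -0.00202664,
        0.00242407]), 'joint_torque': array([ 3.78007974e-05, -4.40983379e+01, -1.77150679e+01,  6.34608348e-02,
        5.33315877e-02, -2.17293967e-05]), 'position': array([0.18302917, 0.59685786, 0.18978204]), 'tool_rot': array([-0.4205977 ,  0.56924621,  0.4199969 ,  0.56803074]), 'ft_force': array([ 0.39848544,  0.10260976, -0.6448109 ]), 'moment': array([ 0.02985859, -0.04833493,  0.02481951]), 'grip_width': 0.08722333098434579}
```

View pics/top0.png

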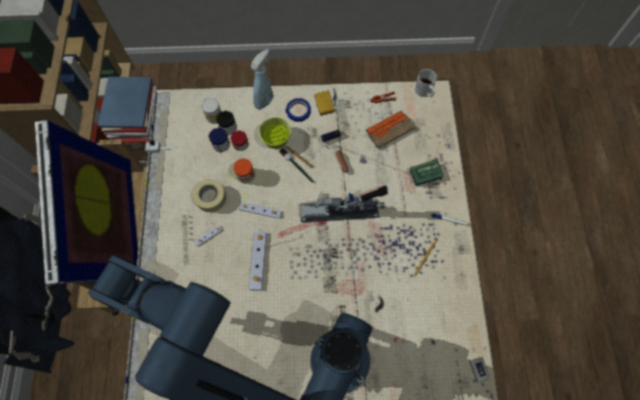

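View pics/side0.png

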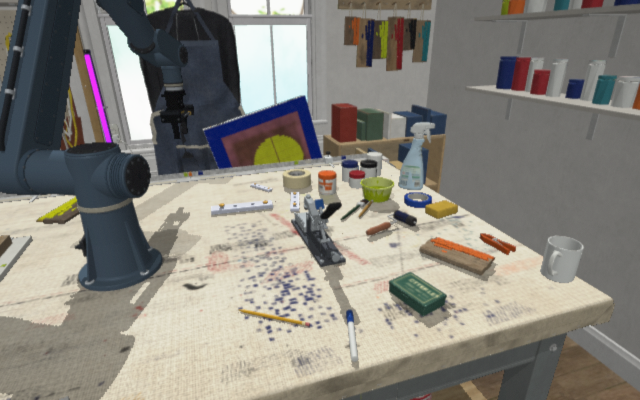

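```bash
python3 - <<'E'
from h import *
t=np.load('/tmp/top.npz');s=np.load('/tmp/side.npz')
a=cv2.resize(t['im'][178:242,190:400],None,fx=3.8,fy=3.8,interpolation=cv2.INTER_CUBIC)
b=cv2.resize(s['im'][175:270,240:370],None,fx=3.4,fy=3.4,interpolation=cv2.INTER_CUBIC)
c=np.zeros((a.shape[0]+b.shape[0],max(a.shape[1],b.shape[1]),3),np.uint8)
c[:a.shape[0],:a.shape[1]]=a; c[a.shape[0]:,:b.shape[1]]=b
print(a.shape,b.shape); cv2.imwrite('pics/c1.png',c)
X=cloud('top',t['d'])
print(proj('top',[0.9,0,0]))
# height map in region
for v in range(198,224,2): print(v,' '.join('%3d'%(1000*X[v,u,2]) for u in range(236,392,4)))
E
```

```text
(243, 798, 3) (323, 442, 3)
[329.23800636 132.49500179]
198   1   0   0  10  -4  -1  -7  -4   2  -2   5  -6   5  -1   9  -4   0   1   1  -2   0 123 116 1856  86  83  83   9 152 141 117 126 143 144   1  -1   1   3   0
200   8   7   1  -7  -2   2   8  -2   4  -9  -3   3  -4  -2   0  11   5  -1  -3   6   8 122 119 112 103  95  78  79  86 137 108 114 133   1   8   8   0  -5  -8
202  -2   0   3  -5  -8   0   1   5  10  -5   1  -1  -2   0   1   2  -1   5   7   0 101 123 119 119 112 101  49  73  73  76 108  96  37  42  50   6  40   3  -6
204  -3  11   8  15  15  -6  -6  -2  -3   2   9  -6   0  -6   0  -2  18  44  33  39 100 112 103 111 101 100  18  72  93  87  70  53  40  49  48  46  39  48  -1
206  -1   8  12  18   8   5  12   0  -5  -4  -1  -2   1   3   4   4  20  29  19  33  87  29  31   1  -1  84  81  86  71  62   6  43  49  44  51  39  38  37   2
208  -3   8  10   3  11  14  14   9  10  -2   1  -5  15  -2   0   4  12  29  34  38  33  34  33   6  12  84  73  79   9  18  10  51  42  38  34  48   0  -2   0
210   7  -1   9  14  16  13  15  10  17  16  12  15   0  10   0   8   3  30  36  24
[... 338 characters left out ...]
 18  23  18   6   6   9  11   5  23  13  12  14  -5  -1  -4
216   5   1  -5   0   0  -2   7   5  -8  17  10   0  -2  -3  -4  -4  -4  33  39  14  26  16  19  10  14  11   7   3  11  11   3   9  18  12  12  16  -1  -4  -2
218   2  -2   1  -6   5  -3   6 1856   2   6   6  -2  -5   4  -2  -1  -6  21  13  12   3  10   7  17  11  10  10   0  14   7  10   5   1   0   0  -1   5   9  -1
220   0   5   1   0  -2   7  -7  -7   2   3   0   0   9   0   6  -4  -5  20   1   2  19  -1  11   0   3   5  -1   6   2  -6   0   2  -5  -5   3  -2   0  -1   0
222   0  -7  -4   7   1   1   3   0  11  10  10  12   4  -5   0   2  -7  -3 -10   0  -4  -4   3  -2   9  -5  -2   1  -7   8   0  -2  -4  -3   0  -8   8  -1  -2
```

View pics/c1.png

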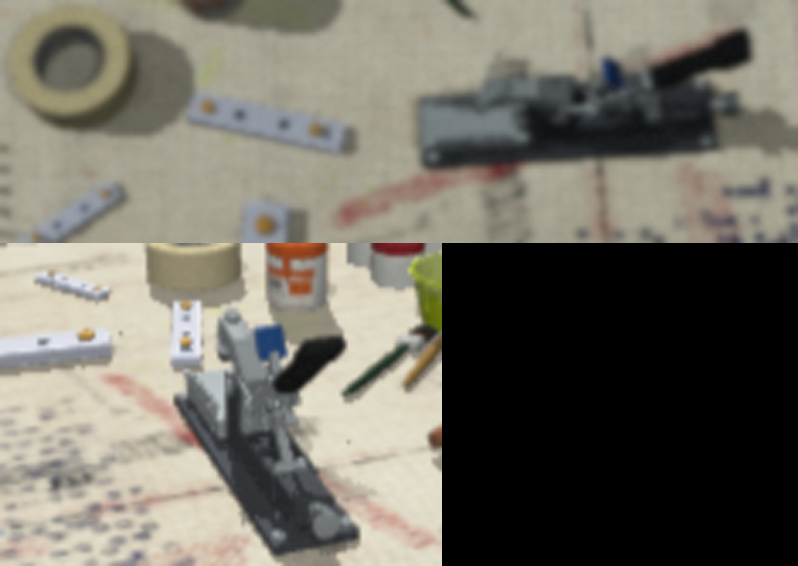

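```bash
python3 - <<'E'
from h import *
t=np.load('/tmp/top.npz');s=np.load('/tmp/side.npz')
def g(im,x,y,w,h,f):
    a=cv2.resize(im[y:y+h,x:x+w],None,fx=f,fy=f,interpolation=cv2.INTER_CUBIC)
    return cv2.convertScaleAbs(a,alpha=1.4)
a=g(t['im'],296,182,98,42,8); b=g(s['im'],284,184,66,84,4); e=g(t['im'],236,200,50,22,8)
c=np.zeros((336+264,800,3),np.uint8); c[:336,:784]=a; c[336:,:264]=b[:264]; c[336:336+176,300:700]=e
for i in range(0,784,80): cv2.putText(c,str(296+i//8),(i,8),0,.3,(0,0,255)); cv2.line(c,(i,0),(i,4),(0,0,255))
for i in range(0,336,80): cv2.putText(c,str(182+i//8),(0,i+8),0,.3,(0,0,255))
cv2.imwrite('pics/c2.png',c)
for k,p in dict(cam=1).items() if 0 else []: pass
for f in [(190,95),(345,150),(208,106),(316,129)]:
    print(plane('top',190+f[0]/3.8,178+f[1]/3.8,.012))
E
```

```text
[0.59750236 0.3585131  0.012     ]
[0.53148292 0.20123141 0.012     ]
[0.58472468 0.33996968 0.012     ]
[0.55525808 0.23037733 0.012     ]
```

View pics/c2.png

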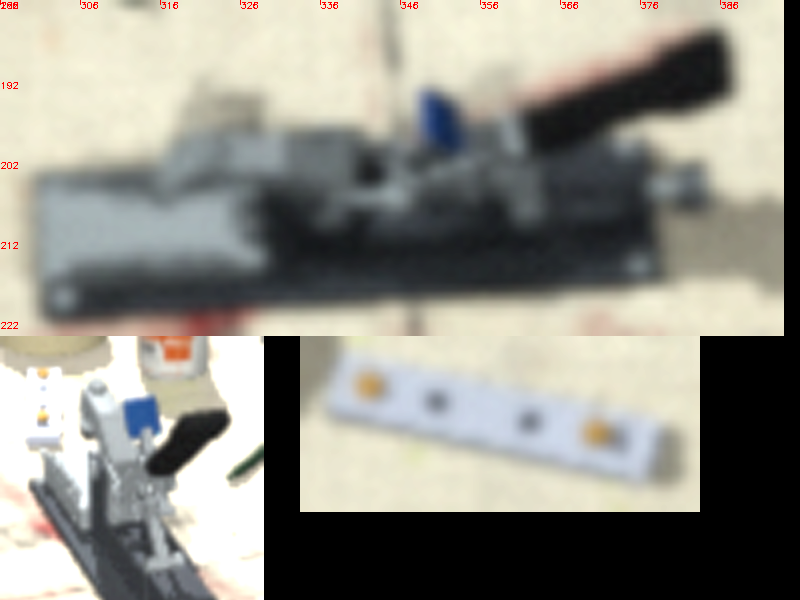

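```bash
python3 - <<'E'
from h import *
T=lambda x,y,z:plane('top',296+x/8-.4,182+y/8-.4,z)
B=lambda x,y,z:plane('top',236+(x-300)/8-.4,200+(y-336)/8-.4,z)
f=B(370,385,.016);u=B(597,432,.020);print('btn',f,u,np.linalg.norm((f-u)[:2]))
for c in [(338,350),(328,400),(665,428),(655,476)]: print('bar corner',B(*c,.012))
a=T(45,320,0);b=T(660,282,0);print('base edge',a,b,np.arctan2(*(a-b)[[1,0]]), np.linalg.norm(a-b))
print('base TL',T(38,170,.0),T(640,140,.0))
for z in(.03,.037): print('chan',z,[T(*c,z) for c in [(40,178),(42,292),(130,190),(130,272)]])
d=np.load('/tmp/top.npz')['d'];X=cloud('top',d)
# floor points height
P=X[204:220,300:316].reshape(-1,3);P=P[(P[:,2]>.02)&(P[:,2]<.05)];print(P.min(0),P.max(0),np.median(P,0))
# bar plane mean
im=np.load('/tmp/top.npz')['im'].astype(int)
# bar mask
sub=im[198:224,230:290]; m=(sub[...,0]>sub[...,2]+5)&(sub[...,0]>110)
m=cv2.morphologyEx(m.astype(np.uint8),cv2.MORPH_CLOSE,np.ones((5,5)))
c=max(cv2.findContours(m,0,1)[0],key=cv2.contourArea);r=cv2.minAreaRect(c);print(r)
mm=np.zeros_like(m);cv2.drawContours(mm,[c],-1,1,-1);M=cv2.moments(mm,True);uc,vc=M['m10']/M['m00']+230,M['m01']/M['m00']+198
print('centroid',uc,vc,plane('top',uc,vc,.010), m.sum())
for q in cv2.boxPoints(r): print(plane('top',q[0]+230,q[1]+198,.012))
o=robot.get_obs();print(R.from_quat(o['tool_rot']).as_matrix())
E
```

```text
btn [0.58392095 0.34084156 0.016     ] [0.55373909 0.23124484 0.02      ] 0.11367666702413141
bar corner [0.60432468 0.35731572 0.012     ]
bar corner [0.57856364 0.36154311 0.012     ]
bar corner [0.55745668 0.19937831 0.012     ]
bar corner [0.53313132 0.20433568 0.012     ]
base edge [5.15766633e-01 1.23945152e-01 2.22044605e-16] [ 0.52291224 -0.17257668  0.        ] 1.5948897388885708 0.296607917739104
base TL [0.59322852 0.12566236 0.        ] [ 0.59685143 -0.1685638   0.        ]
chan 0.03 [array([0.57726069, 0.12355727, 0.03      ]), array([0.51929457, 0.12385002, 0.03      ]), array([0.56932808, 0.0806846 , 0.03      ]), array([0.52764163, 0.08191946, 0.03      ])]
chan 0.037 [array([0.57451988, 0.1232723 , 0.037     ]), array([0.51677596, 0.12356393, 0.037     ]), array([0.56661767, 0.08056398, 0.037     ]), array([0.52509102, 0.0817941 , 0.037     ])]
[0.51686729 0.06894625 0.02006208] [0.57519596 0.12644235 0.04909437] [0.54943879 0.09862514 0.0311905 ]
((29.948780059814453, 11.739025115966797), (40.997859954833984, 7.61289119720459), 12.094758033752441)
centroid 260.042904290429 209.86468646864685 [0.56665916 0.2810503  0.01      ] 303
[0.57209819 0.36136293 0.012     ]
[0.60271638 0.35591695 0.012     ]
[0.56076261 0.20102636 0.012     ]
[0.53058664 0.20733339 0.012     ]
[[-8.77300764e-04 -9.55989601e-01  2.93399240e-01]
 [-1.70498736e-03  2.93400356e-01  9.55988140e-01]
 [-9.99998162e-01  3.38447129e-04 -1.88735055e-03]]
```

```bash
cat >> h.py <<'E'
def rows(tgt,yaw=None,n=8,w=5.0,pitch=None,tol=0):
    """plan from current pose to TCP tgt, tool down, tool-z yaw (rad)"""
    o=robot.get_obs(); p=np.array(o['position']); r=R.from_quat(o['tool_rot'])
    if yaw is None: rt=r
    else:
        x=np.array([0,0,-1.]); z=np.array([np.cos(yaw),np.sin(yaw),0]); rt=R.from_matrix(np.c_[x,np.cross(z,x),z])
    rv=(r.inv()*rt).as_rotvec()/n; st=(np.array(tgt)-p)/n; out=[]
    for i in range(n):
        out.append([round(float(v),2) for v in r.inv().apply(st)*100]+[round(float(v),3) for v in rv]+[w]); r=r*R.from_rotvec(rv)
    print(p.round(4),'t',o['time'],'step mm',np.linalg.norm(st)*1000,'deg',np.degrees(np.linalg.norm(rv)));
    for q in out: print(q)
def state():
    o=robot.get_obs(); print('t',round(o['time'],2),o['position'].round(4),'F',o['ft_force'].round(2),'M',o['moment'].round(2),'w',round(o['grip_width'],4),'q',o['q'].round(2),
     'z',R.from_quat(o['tool_rot']).as_matrix()[:,2].round(3),'x',R.from_quat(o['tool_rot']).as_matrix()[:,0].round(3))
E
python3 -c "
from h import *
rows([.578,.320,.06],-.269,11)"
```

```text
[0.183  0.5969 0.1898] t 0.1 step mm 45.408668850349954 deg 8.031908698873922
[1.18, -4.17, -1.35, 0.14, -0.0, 0.0, 5.0]
[1.18, -4.32, -0.75, 0.14, -0.0, 0.0, 5.0]
[1.18, -4.38, -0.14, 0.14, -0.0, 0.0, 5.0]
[1.18, -4.36, 0.47, 0.14, -0.0, 0.0, 5.0]
[1.18, -4.25, 1.07, 0.14, -0.0, 0.0, 5.0]
[1.18, -4.06, 1.66, 0.14, -0.0, 0.0, 5.0]
[1.18, -3.79, 2.21, 0.14, -0.0, 0.0, 5.0]
[1.18, -3.44, 2.72, 0.14, -0.0, 0.0, 5.0]
[1.18, -3.03, 3.17, 0.14, -0.0, 0.0, 5.0]
[1.18, -2.56, 3.56, 0.14, -0.0, 0.0, 5.0]
[1.18, -2.03, 3.88, 0.14, -0.0, 0.0, 5.0]
```

>>> arm_command(plan=[[0.8, -4.17, -1.35, 0.14, 0, 0, 5.5], [0.8, -4.32, -0.75, 0.14, 0, 0, 5.5], [0.8, -4.38, -0.14, 0.14, 0, 0, 5.5], [0.8, -4.36, 0.47, 0.14, 0, 0, 5.5], [0.8, -4.25, 1.07, 0.14, 0, 0, 5.5], [0.8, -4.06, 1.66, 0.14, 0, 0, 5.5], [0.8, -3.79, 2.21, 0.14, 0, 0, 5.5], [0.8, -3.44, 2.72, 0.14, 0, 0, 5.5], [0.8, -3.03, 3.17, 0.14, 0, 0, 5.5], [0.8, -2.56, 3.56, 0.14, 0, 0, 5.5], [0.8, -2.03, 3.88, 0.14, 0, 0, 5.5]])

```text
time: 1.48
position: [0.579, 0.3049, 0.0942]
tool_rot: [0.108, 0.701, -0.111, 0.696]
ft_force: [0.5, 0.3, 0.1]
grip_width: 0.0553
```

```bash
python3 -c "
from h import *
state();rows([.578,.320,.020],-.269,4,5.5)"
```

```text
t 1.48 [0.579  0.3049 0.0942] F [0.52 0.33 0.08] M [-0.11  0.07 -0.02] w 0.0553 q [ 0.32  0.68  1.43 -0.    1.04  0.63] z [ 0.952 -0.306 -0.006] x [-0.007 -0.004 -1.   ]
[0.579  0.3049 0.0942] t 1.475 step mm 18.934330773392688 deg 0.618143062708933
[1.85, 0.36, -0.13, -0.011, -0.001, 0.001, 5.5]
[1.85, 0.36, -0.13, -0.011, -0.001, 0.001, 5.5]
[1.85, 0.36, -0.13, -0.011, -0.001, 0.001, 5.5]
[1.86, 0.36, -0.12, -0.011, -0.001, 0.001, 5.5]
```

>>> arm_command(plan=[[1.85, 0.36, -0.13, -0.011, 0, 0, 5.5], [1.85, 0.36, -0.13, -0.011, 0, 0, 5.5], [1.85, 0.36, -0.13, -0.011, 0, 0, 5.5], [1.8, 0.36, -0.12, -0.011, 0, 0, 5.5], [0, 0, 0, 0, 0, 0, 5.5]])

```text
time: 2.1
position: [0.5758, 0.3198, 0.0136]
tool_rot: [0.091, 0.705, -0.096, 0.697]
ft_force: [0.6, -0.7, 0.8]
grip_width: 0.055
```

```bash
python3 -c "
from h import *
state();rows([.578,.320,.004],-.269,2,5.5)"
```

```text
t 2.1 [0.5758 0.3198 0.0136] F [ 0.57 -0.66  0.77] M [-0.11  0.05  0.01] w 0.055 q [ 0.34  0.8   1.45 -0.    0.91  0.6 ] z [ 0.965 -0.261 -0.011] x [-0.013 -0.006 -1.   ]
[0.5758 0.3198 0.0136] t 2.1 step mm 4.946250783151519 deg 0.4157784971254578
[0.48, 0.04, 0.11, 0.002, -0.005, 0.004, 5.5]
[0.48, 0.04, 0.11, 0.002, -0.005, 0.004, 5.5]
```

>>> arm_command(plan=[[0.4, 0.04, 0.11, 0, -0.005, 0.004, 5.5], [0.3, 0.04, 0.1, 0, -0.005, 0.004, 5.5], [0, 0, 0, 0, 0, 0, 5.5], [0, 0, 0, 0, 0, 0, 3.4], [0, 0, 0, 0, 0, 0, 2.8], [0, 0, 0, 0, 0, 0, 2.5], [0, 0, 0, 0, 0, 0, 2.5], [0, 0, 0, 0, 0, 0, 2.5]], grip_force=25)

```text
time: 3.1
position: [0.5798, 0.321, 0.0089]
tool_rot: [0.094, 0.699, -0.092, 0.703]
ft_force: [0.1, 0.4, 0.2]
grip_width: 0.0258
```

```bash
python3 -c "
from h import *
state();p=robot.get_obs()['position'];rows(p+[0,0,.1],-.0,9,2.5)"
```

```text
t 3.1 [0.5798 0.321  0.0089] F [0.08 0.35 0.16] M [-0.07  0.07 -0.04] w 0.0258 q [ 0.34  0.8   1.46 -0.    0.88  0.6 ] z [ 0.965 -0.261  0.004] x [ 0.005  0.001 -1.   ]
[0.5798 0.321  0.0089] t 3.1 step mm 11.11111111111111 deg 1.679448133045849
[-1.11, 0.0, 0.0, -0.029, 0.001, -0.0, 2.5]
[-1.11, 0.0, 0.0, -0.029, 0.001, -0.0, 2.5]
[-1.11, 0.0, 0.0, -0.029, 0.001, -0.0, 2.5]
[-1.11, 0.0, 0.0, -0.029, 0.001, -0.0, 2.5]
[-1.11, 0.0, 0.0, -0.029, 0.001, -0.0, 2.5]
[-1.11, 0.0, 0.0, -0.029, 0.001, -0.0, 2.5]
[-1.11, 0.0, 0.0, -0.029, 0.001, -0.0, 2.5]
[-1.11, 0.0, 0.0, -0.029, 0.001, -0.0, 2.5]
[-1.11, 0.0, 0.0, -0.029, 0.001, -0.0, 2.5]
```

```bash
cat >> h.py <<'E'
def view(name,boxes):
    ims=[]
    for n,x,y,w,h,f in boxes:
        im,_=shot(n); a=cv2.resize(im[y:y+h,x:x+w],None,fx=f,fy=f,interpolation=cv2.INTER_CUBIC)
        for i in range(0,w,10): cv2.putText(a,str(x+i),(int(i*f),8),0,.3,(0,0,255)); cv2.line(a,(int(i*f),0),(int(i*f),4),(0,0,255))
        for i in range(10,h,10): cv2.putText(a,str(y+i),(0,int(i*f)+3),0,.3,(0,0,255))
        ims.append(a)
    W=max(a.shape[1] for a in ims); ims=[cv2.copyMakeBorder(a,0,0,0,W-a.shape[1],0) for a in ims]
    o=np.vstack(ims); print(o.shape); cv2.imwrite('pics/%s.png'%name,o)
E
python3 -c "
from h import *
print(proj('top',[.57,.3,.01]),proj('side',[.57,.3,.01]))
view('g1',[('side',255,160,80,60,7),('top',215,190,80,30,5)])"
```

```text
[255.12794868 209.24385301] [293.78849449 198.01200408]
(570, 560, 3)
```

View pics/g1.png

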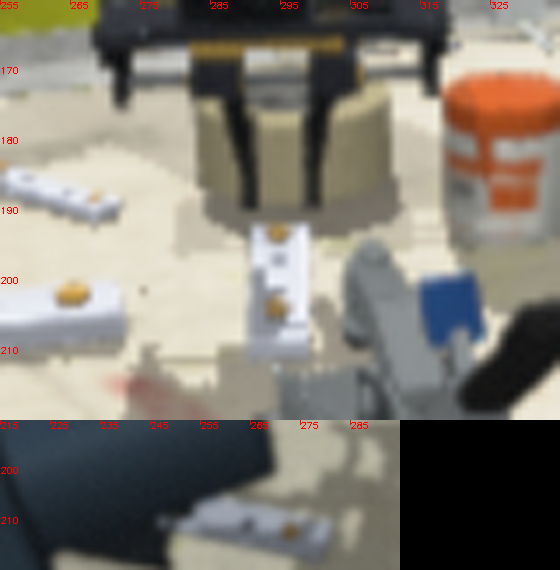

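```bash
python3 -c "
from h import *
s=np.load('/tmp/side.npz');X=cloud('side',s['d'])
for v in range(180,196): print(v,[tuple((1000*X[v,u]).round().astype(int).tolist()) for u in (290,291,292,299,300,301)], s['im'][v,290:302].sum(1).tolist())
print(proj('side',robot.get_obs()['position']))
state()"
```

```text
180 [(563, 319, 78), (566, 318, 78), (595, 419, 40), (594, 305, 79), (599, 308, 78), (602, 305, 78)] [103, 233, 345, 366, 368, 366, 368, 356, 210, 102, 93, 203]
181 [(562, 317, 75), (570, 334, 68), (596, 424, 34), (594, 303, 76), (598, 304, 75), (631, 413, 33)] [103, 224, 345, 365, 369, 368, 372, 360, 236, 119, 103, 253]
182 [(561, 315, 72), (567, 321, 69), (595, 422, 30), (593, 301, 73), (597, 299, 73), (631, 411, 29)] [103, 194, 342, 365, 367, 367, 370, 359, 221, 114, 112, 276]
183 [(562, 317, 67), (564, 310, 69), (597, 430, 23), (595, 307, 66), (598, 304, 67), (631, 412, 25)] [93, 182, 340, 365, 371, 370, 375, 357, 214, 106, 136, 323]
184 [(562, 318, 63), (565, 316, 63), (597, 430, 18), (595, 311, 61), (598, 307, 62), (632, 416, 19)] [95, 183, 341, 362, 371, 371, 374, 357, 241, 122, 160, 342]
185 [(562, 319, 58), (565, 314, 59), (595, 425, 16), (594, 306, 58), (598, 306, 58), (630, 411, 16)] [114, 160, 337, 366, 366, 372, 373, 360, 256, 132, 168, 340]
186 [(561, 317, 55), (564, 314, 55), (595, 424, 12), (594, 305, 55), (597, 304, 55), (632, 417, 9)] [113, 154, 341, 364, 364, 365, 
[... 961 characters left out ...]
71, 617, 402, 331, 324]
193 [(574, 376, 1), (572, 350, 12), (575, 349, 12), (608, 364, 1), (612, 364, 1), (617, 366, -1)] [381, 624, 599, 417, 388, 383, 513, 674, 707, 456, 358, 365]
194 [(573, 374, -2), (569, 340, 12), (573, 337, 12), (605, 352, 2), (610, 354, 0), (613, 353, 1)] [485, 631, 635, 526, 426, 455, 645, 699, 725, 578, 532, 571]
195 [(570, 362, -1), (565, 324, 14), (570, 327, 12), (603, 344, 1), (607, 345, 0), (610, 341, 1)] [543, 676, 687, 669, 638, 648, 693, 705, 727, 634, 634, 598]
[294.861875   196.00814938]
t 3.2 [0.5798 0.321  0.0088] F [ 0.62  0.7  -0.33] M [-0.09  0.08 -0.1 ] w 0.0255 q [ 0.34  0.8   1.46 -0.    0.88  0.6 ] z [ 0.965 -0.261  0.004] x [ 0.005  0.001 -1.   ]
```

```bash
python3 -c "
from h import *
P=[.183,.597,.19];print(proj('side',P),proj('side',np.array(P)+[0,0,.033]))
im=cv2.imread('pics/side0.png');
for v in range(126,156,1): print(v,im[v,168:196].sum(1).tolist())"
```

```text
[181.93931129 143.26424591] [180.6895827  135.29162444]
126 [163, 165, 166, 156, 75, 48, 41, 43, 41, 49, 85, 140, 109, 108, 86, 86, 86, 85, 80, 148, 164, 168, 174, 167, 167, 176, 177, 173]
127 [169, 166, 161, 153, 79, 48, 39, 52, 45, 44, 60, 150, 111, 117, 95, 80, 86, 87, 75, 140, 155, 169, 169, 163, 169, 175, 180, 180]
128 [167, 168, 162, 155, 82, 53, 47, 57, 43, 42, 58, 142, 117, 109, 88, 92, 81, 77, 71, 92, 150, 162, 165, 169, 171, 168, 175, 171]
129 [162, 164, 162, 163, 136, 73, 44, 49, 46, 39, 54, 143, 114, 96, 83, 78, 85, 86, 66, 56, 148, 161, 157, 171, 168, 169, 177, 174]
130 [155, 163, 171, 163, 160, 76, 53, 43, 44, 48, 63, 145, 115, 95, 81, 81, 84, 84, 71, 65, 152, 158, 170, 170, 170, 176, 180, 172]
131 [159, 158, 168, 169, 162, 81, 42, 46, 45, 40, 64, 136, 115, 88, 77, 81, 83, 82, 80, 61, 152, 170, 177, 171, 169, 174, 177, 170]
132 [163, 158, 169, 173, 163, 79, 45, 39, 49, 43, 48, 84, 116, 101, 62, 76, 82, 81, 80, 81, 154, 177, 181, 179, 175, 174, 175, 170]
133 [160, 159, 160, 164, 162, 136, 67, 45, 48, 45, 42, 60, 123, 101, 83, 68, 74, 72, 82, 123, 154, 172, 184, 178, 179,
[... 2443 characters left out ...]
 [152, 151, 151, 157, 158, 164, 162, 156, 148, 133, 143, 140, 159, 159, 157, 163, 152, 117, 121, 138, 136, 148, 143, 144, 155, 160, 161, 173]
152 [155, 149, 150, 151, 152, 159, 155, 155, 150, 143, 141, 135, 150, 158, 151, 154, 142, 109, 100, 109, 108, 119, 145, 145, 148, 157, 159, 162]
153 [158, 151, 146, 149, 148, 151, 155, 158, 143, 133, 141, 136, 150, 151, 147, 146, 110, 96, 96, 89, 93, 94, 117, 135, 127, 149, 152, 159]
154 [157, 150, 148, 153, 146, 154, 162, 159, 147, 135, 131, 132, 149, 150, 140, 132, 97, 94, 83, 99, 85, 86, 95, 111, 112, 129, 147, 155]
155 [158, 158, 151, 151, 154, 157, 161, 159, 153, 134, 130, 134, 147, 146, 134, 119, 94, 94, 86, 86, 83, 89, 90, 93, 96, 115, 142, 147]
```

>>> arm_command(plan=[[0, 0, 0, 0, 0, 0, 5.5], [0, 0, 0, 0, 0, 0, 5.5], [0.5, 0, 0, 0, 0, 0, 5.5], [0.5, 0, 0, 0, 0, 0, 5.5]])

```text
time: 3.7
position: [0.5801, 0.3211, -0.0014]
tool_rot: [0.094, 0.699, -0.092, 0.703]
ft_force: [-0.6, -0.6, -1.2]
grip_width: 0.0529
```

>>> arm_command(plan=[[0.5, 0, 0, 0, 0, 0, 5.5], [0.5, 0, 0, 0, 0, 0, 5.5], [0.4, 0, 0, 0, 0, 0, 5.5], [0.2, 0, 0, 0, 0, 0, 5.5], [0, 0, 0, 0, 0, 0, 5.5]])

```text
time: 4.32
position: [0.5794, 0.3208, -0.0199]
tool_rot: [0.093, 0.7, -0.093, 0.702]
ft_force: [0.7, 0.6, -0.5]
grip_width: 0.0549
```

```bash
python3 -c "
from h import *
state();shot('side')
s=np.load('/tmp/side.npz');X=cloud('side',s['d'])
for v in range(190,204): print(v,[tuple((1000*X[v,u]).round().astype(int).tolist()) for u in (286,287,288,301,302,303,304)])"
```

```text
t 4.33 [ 0.5794  0.3208 -0.0199] F [ 0.69  0.65 -0.47] M [-0.07  0.15 -0.  ] w 0.0549 q [ 0.34  0.84  1.47 -0.    0.83  0.6 ] z [ 0.965 -0.261  0.003] x [ 0.003  0.001 -1.   ]
190 [(544, 315, 41), (549, 320, 39), (575, 413, 1), (626, 397, -1), (604, 302, 38), (609, 306, 36), (613, 304, 36)]
191 [(545, 318, 36), (549, 321, 34), (572, 404, 0), (623, 386, 0), (605, 306, 32), (608, 302, 33), (613, 305, 32)]
192 [(545, 320, 31), (550, 325, 28), (570, 394, 0), (620, 375, 0), (605, 306, 28), (608, 303, 29), (612, 301, 29)]
193 [(545, 320, 27), (549, 324, 25), (566, 381, 1), (616, 363, 0), (605, 307, 23), (609, 306, 23), (613, 306, 23)]
194 [(544, 316, 24), (549, 321, 22), (564, 373, 0), (614, 354, 0), (604, 304, 21), (609, 305, 20), (611, 299, 21)]
195 [(544, 318, 19), (547, 313, 21), (562, 364, -1), (612, 348, -2), (606, 309, 14), (609, 307, 15), (611, 299, 17)]
196 [(544, 320, 14), (548, 319, 14), (558, 346, 2), (608, 334, 0), (609, 322, 5), (615, 329, 1), (618, 326, 1)]
197 [(550, 346, -1), (551, 335, 3), (556, 340, 0), (605, 323, 0), (610, 325, -1), (613, 323, -1), (541, 46, 118)]
198 [(547, 335, 0), (551, 333, 0), (552, 322, 4), (602, 311, 1), (607, 315, -1), (609, 308, 1), (541, 45, 115)]
199 [(544, 322, 1), (548, 323, 0), (552, 321, 0), (598, 298, 3), (604, 306, -1), (607, 302, 0), (542, 49, 110)]
200 [(542, 314, 0), (545, 310, 1), (550, 315, -1), (598, 298, -2), (601, 295, -1), (605, 293, 0), (542, 49, 106)]
201 [(540, 305, 0), (543, 302, 1), (547, 302, 0), (593, 280, 2), (599, 287, -1), (602, 284, -1), (541, 47, 104)]
202 [(538, 298, -1), (541, 292, 1), (545, 294, -1), (593, 279, -1), (596, 275, 0), (598, 270, 1), (542, 51, 99)]
203 [(535, 283, 1), (540, 288, -2), (543, 286, -1), (589, 266, 0), (592, 262, 1), (597, 267, -1), (541, 48, 97)]
```

>>> arm_command(plan=[[0.5, 0, 0, 0, 0, 0, 5.5], [0.35, 0, 0, 0, 0, 0, 5.5], [0, 0, 0, 0, 0, 0, 5.0], [0, 0, 0, 0, 0, 0, 4.0], [0, 0, 0, 0, 0, 0, 3.4], [0, 0, 0, 0, 0, 0, 2.8], [0, 0, 0, 0, 0, 0, 2.5], [0, 0, 0, 0, 0, 0, 2.5]], grip_force=25)

```text
time: 5.38
position: [0.5797, 0.3211, -0.0284]
tool_rot: [0.094, 0.7, -0.092, 0.702]
ft_force: [-0.2, 0.4, 0.6]
grip_width: 0.0317
```

```bash
python3 -c "
from h import *
state();p=robot.get_obs()['position'];print(p);"
```

```text
t 5.38 [ 0.5797  0.3211 -0.0284] F [-0.23  0.43  0.59] M [-0.08  0.12  0.03] w 0.0317 q [ 0.34  0.86  1.47 -0.    0.81  0.6 ] z [ 0.965 -0.261  0.004] x [ 0.004  0.001 -1.   ]
[ 0.57965518  0.3210518  -0.02839095]
```

```bash
python3 -c "
from h import *
rows([.545,.240,.025],.018,8,2.5)"
```

```text
[ 0.5797  0.3211 -0.0284] t 5.375 step mm 12.882260790116346 deg 2.018309241110903
[-0.67, -1.09, -0.15, -0.035, 0.001, -0.0, 2.5]
[-0.67, -1.08, -0.19, -0.035, 0.001, -0.0, 2.5]
[-0.67, -1.08, -0.23, -0.035, 0.001, -0.0, 2.5]
[-0.67, -1.07, -0.27, -0.035, 0.001, -0.0, 2.5]
[-0.67, -1.06, -0.3, -0.035, 0.001, -0.0, 2.5]
[-0.67, -1.05, -0.34, -0.035, 0.001, -0.0, 2.5]
[-0.67, -1.03, -0.38, -0.035, 0.001, -0.0, 2.5]
[-0.67, -1.02, -0.42, -0.035, 0.001, -0.0, 2.5]
```

>>> arm_command(plan=[[-1.5, 0, 0, 0, 0, 0, 2.5], [-1.5, 0, 0, 0, 0, 0, 2.5], [-1.5, -1.0, -0.2, -0.035, 0, 0, 2.5], [-0.8, -1.1, -0.24, -0.045, 0, 0, 2.5], [0, -1.1, -0.28, -0.045, 0, 0, 2.5], [0, -1.1, -0.31, -0.045, 0, 0, 2.5], [0, -1.1, -0.35, -0.045, 0, 0, 2.5], [0, -1.1, -0.39, -0.035, 0, 0, 2.5], [0, -1.0, -0.42, -0.035, 0, 0, 2.5], [0, 0, 0, 0, 0, 0, 2.5], [0, 0, 0, 0, 0, 0, 2.5]])

```text
time: 6.75
position: [0.5513, 0.2494, 0.0382]
tool_rot: [-0.008, 0.701, 0.012, 0.713]
ft_force: [0.4, 0.6, -2.6]
grip_width: 0.0317
```

```bash
python3 -c "
from h import *
state()
view('g2',[('top',255,190,90,36,8.5),('side',262,180,70,40,6)])"
```

```text
t 6.75 [0.5513 0.2494 0.0382] F [ 0.44  0.56 -2.64] M [-0.02  0.04  0.01] w 0.0317 q [0.24 0.7  1.62 0.   0.81 0.21] z [0.999 0.03  0.018] x [ 0.018  0.006 -1.   ]
(546, 765, 3)
```

View pics/g2.png

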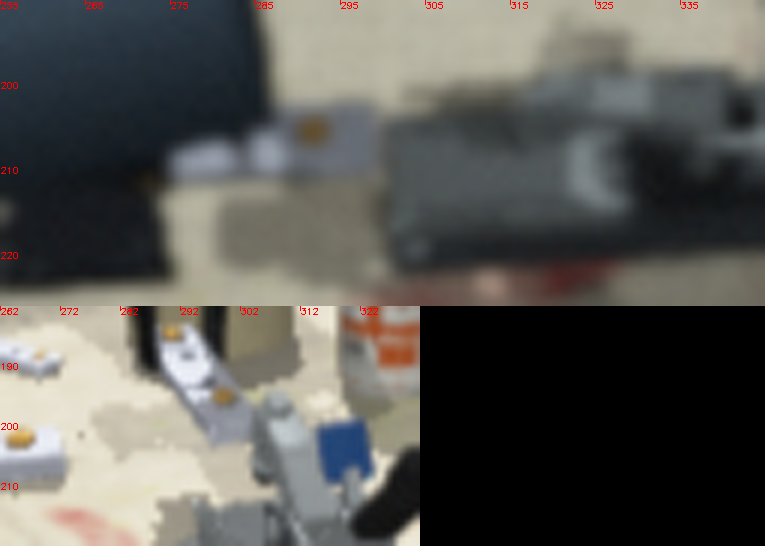

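```bash
python3 - <<'E'
from h import *
def prof(n,im,ys,z,x0=.0,k=-.02):
    K,p,r=cam(n); xs=np.arange(.50,.605,.002); out=[]
    for x in xs:
        P=np.array([[x+k*(y-.1),y,z] for y in ys]); c=((P-p)@r)@K.T; c=c[:,:2]/c[:,2:]
        out.append(cv2.remap(im,c[:,0].astype(np.float32)[None],c[:,1].astype(np.float32)[None],1).mean((0,1)))
    return xs,np.array(out).sum(1)
for n in('top','side'):
    im=cv2.imread(f'pics/{n}0.png').astype(np.float32)
    A=prof(n,im,np.arange(.06,.095,.002),.03)[1]; xs,B=prof(n,im,np.arange(.108,.121,.002),.03);C=prof(n,im,np.arange(.06,.095,.002),.037)[1]
    print(n);print('\n'.join('%.3f %4d %4d %4d'%t for t in zip(xs,A,B,C)))
E
```

```text
top
0.500  323  337  273
0.502  285  293  223
0.504  235  251  181
0.506  189  214  149
0.508  156  189  130
0.510  133  202  121
0.512  123  217  114
0.514  115  240  111
0.516  112  256  116
0.518  114  253  126
0.520  123  246  142
0.522  138  234  159
0.524  154  227  180
0.526  173  243  206
0.528  198  262  233
0.530  224  292  263
0.532  254  320  292
0.534  285  335  319
0.536  312  348  342
0.538  336  357  359
0.540  353  365  370
0.542  368  367  376
0.544  374  368  379
0.546  379  368  380
0.548  380  368  379
0.550  380  368  378
0.552  378  367  373
0.554  375  369  365
0.556  367  371  351
0.558  357  373  333
0.560  339  374  316
0.562  321  373  294
0.564  301  371  276
0.566  282  360  259
0.568  265  349  245
0.570  248  332  242
0.572  243  314  243
0.574  241  306  258
0.576  252  299  277
0.578  269  313  306
0.580  295  336  337
0.582  325  371  368
0.584  356  411  398
0.586  387  442  422
0.588  413  467  445
0.590  436  481  459
0.592  454  488  472
0.594  466  491  481
0.596  477  490  488
0.598  485  490  491
0.600  490  489  493
0.602  492  490  493
0.60
[... 434 characters left out ...]
45  574
0.540  562  557  576
0.542  577  559  575
0.544  578  565  573
0.546  568  572  568
0.548  537  574  545
0.550  490  577  507
0.552  437  578  466
0.554  386  578  422
0.556  335  579  374
0.558  294  576  325
0.560  270  569  291
0.562  250  528  278
0.564  239  458  288
0.566  254  430  322
0.568  296  447  349
0.570  353  453  345
0.572  382  427  331
0.574  362  385  333
0.576  327  337  345
0.578  313  312  353
0.580  312  325  357
0.582  313  360  360
0.584  314  391  360
0.586  316  407  360
0.588  314  414  360
0.590  310  418  361
0.592  309  420  360
0.594  308  419  360
0.596  302  419  354
0.598  285  420  337
0.600  260  420  302
0.602  235  420  260
0.604  202  423  228
```

```bash
python3 - <<'E'
from h import *
s=np.load('/tmp/side.npz');im=s['im'].astype(int);X=cloud('side',s['d'])
y0,x0=183,285
m=(X[...,2]>.06)&(X[...,2]<.095)&(X[...,1]>.12)&(X[...,1]<.30)&(X[...,0]>.51)&(X[...,0]<.585)&(im[...,0]>im[...,2]+3)&(im.sum(2)>300)
P=X[m];print(len(P));A=np.c_[P[:,:2]-[.55,.2],np.ones(len(P))]
c=np.linalg.lstsq(A,P[:,2],rcond=None)[0];print('plane',c)
for lo in np.arange(.12,.3,.02):
    q=P[(P[:,1]>=lo)&(P[:,1]<lo+.02)]; 
    if len(q): print(lo.round(2),len(q),q.mean(0).round(4),q[:,0].min().round(4),q[:,0].max().round(4))
rows([.550,.222,.012],.015,4,2.5)
E
```

```text
142
plane [0.03004329 0.03718683 0.07747277]
0.12 34 [0.5486 0.1302 0.0743] 0.5373 0.563
0.14 15 [0.5477 0.1485 0.0769] 0.5376 0.5628
0.16 9 [0.541  0.1704 0.0759] 0.5363 0.5478
0.18 21 [0.5486 0.1899 0.0776] 0.5356 0.5656
0.2 21 [0.548  0.2101 0.0775] 0.5358 0.5642
0.22 21 [0.549  0.2302 0.0782] 0.5352 0.5663
0.24 17 [0.5517 0.2487 0.0797] 0.5359 0.5684
0.26 4 [0.5626 0.2655 0.079 ] 0.56 0.5654
[0.5511 0.2494 0.038 ] t 6.85 step mm 9.447276619775948 deg 0.3412919506955415
[0.64, -0.69, -0.06, 0.004, 0.004, -0.001, 2.5]
[0.65, -0.69, -0.06, 0.004, 0.004, -0.001, 2.5]
[0.65, -0.69, -0.05, 0.004, 0.004, -0.001, 2.5]
[0.65, -0.69, -0.04, 0.004, 0.004, -0.001, 2.5]
```

>>> arm_command(plan=[[0.64, -0.69, -0.06, 0.004, 0.005, -0.002, 2.5], [0.64, -0.69, -0.05, 0.004, 0.005, -0.002, 2.5], [0.64, -0.69, -0.05, 0.003, 0.005, -0.002, 2.5], [0.4, -0.5, -0.04, 0, 0, 0, 2.5], [0, 0, 0, 0, 0, 0, 2.5], [0, 0, 0, 0, 0, 0, 2.5]])

```text
time: 7.6
position: [0.5498, 0.222, 0.012]
tool_rot: [-0.007, 0.707, 0.006, 0.707]
ft_force: [0.2, -0.6, -1.0]
grip_width: 0.0314
```

```bash
python3 -c "
from h import *
state()"
```

```text
t 7.6 [0.5498 0.222  0.012 ] F [ 0.23 -0.6  -0.98] M [-0.03  0.05 -0.01] w 0.0314 q [ 0.2   0.73  1.64 -0.    0.77  0.18] z [1.    0.018 0.   ] x [ 0.    -0.001 -1.   ]
```

Now lower gently, feeling for the floor.

>>> arm_command(plan=[[0.4, 0, 0, 0, 0, 0, 2.5], [0.3, 0, 0, 0, 0, 0, 2.5], [0.15, 0, 0, 0, 0, 0, 2.5], [0, 0, 0, 0, 0, 0, 2.5]])

```text
time: 8.1
position: [0.55, 0.2226, 0.0034]
tool_rot: [-0.007, 0.707, 0.006, 0.707]
ft_force: [0.7, 0.4, -1.6]
grip_width: 0.0316
```

```bash
python3 -c "
from h import *
state()
view('g3',[('top',270,192,85,34,9),('side',272,180,60,42,6)])"
```

```text
t 8.1 [0.55   0.2226 0.0034] F [ 0.67  0.43 -1.63] M [ 0.02  0.05 -0.02] w 0.0316 q [ 0.2   0.75  1.65 -0.    0.75  0.18] z [1.    0.019 0.001] x [ 0.001 -0.001 -1.   ]
(558, 765, 3)
```

View pics/g3.png

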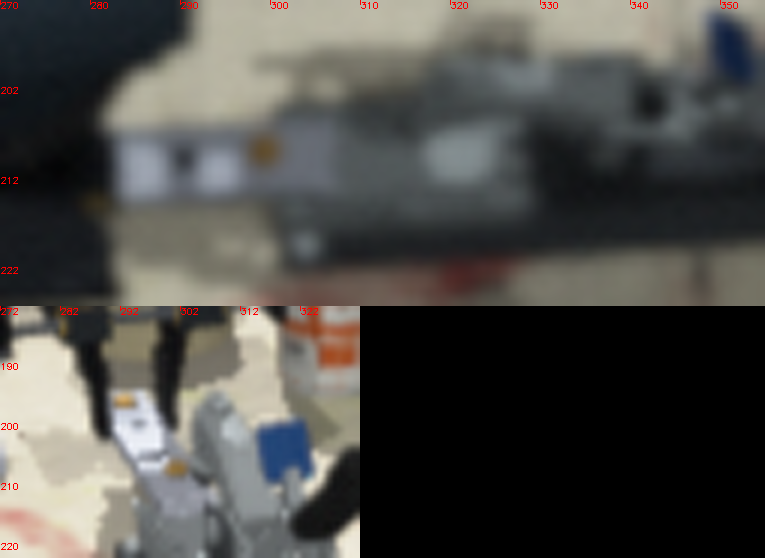

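>>> arm_command(plan=[[0.15, 0, 0, 0, 0, 0, 2.5], [0.1, 0, 0, 0, 0, 0, 2.5], [0, 0, 0, 0, 0, 0, 2.5]])

```text
time: 8.57
position: [0.5504, 0.2227, 0.0012]
tool_rot: [-0.007, 0.706, 0.006, 0.708]
ft_force: [-0.2, 1.1, -0.8]
grip_width: 0.0315
```

```bash
python3 -c "
from h import *
state()"
```

```text
t 8.57 [0.5504 0.2227 0.0012] F [-0.23  1.09 -0.76] M [-0.1   0.08  0.03] w 0.0315 q [ 0.2   0.75  1.65 -0.    0.74  0.18] z [1.    0.019 0.002] x [ 0.002 -0.001 -1.   ]
```

>>> arm_command(plan=[[0.1, 0, 0, 0, 0, 0, 2.5], [0.05, 0, 0, 0, 0, 0, 2.5], [0, 0, 0, 0, 0, 0, 2.5]])

```text
time: 8.95
position: [0.5504, 0.2228, 0.0]
tool_rot: [-0.007, 0.706, 0.006, 0.708]
ft_force: [0.4, 0.5, -0.1]
grip_width: 0.0316
```

```bash
python3 -c "
from h import *
state()"
```

```text
t 8.95 [0.5504 0.2228 0.    ] F [ 0.44  0.55 -0.08] M [-0.15  0.12 -0.02] w 0.0316 q [ 0.2   0.75  1.65 -0.    0.74  0.18] z [1.    0.019 0.002] x [ 0.002 -0.001 -1.   ]
```

>>> arm_command(plan=[[0, -0.5, 0, 0, 0, 0, 2.5], [0, -0.5, 0, 0, 0, 0, 2.5], [0, -0.5, 0, 0, 0, 0, 2.5], [0, -0.5, 0, 0, 0, 0, 2.5], [0, 0, 0, 0, 0, 0, 2.5]])

```text
time: 9.57
position: [0.5513, 0.2015, 0.0005]
tool_rot: [-0.006, 0.706, 0.006, 0.708]
ft_force: [-0.3, -0.3, 1.0]
grip_width: 0.0316
```

```bash
python3 -c "
from h import *
state()"
```

```text
t 9.57 [5.513e-01 2.015e-01 5.000e-04] F [-0.25 -0.28  0.98] M [-0.15  0.09 -0.02] w 0.0316 q [ 0.16  0.75  1.67 -0.    0.73  0.14] z [1.    0.018 0.003] x [ 0.003 -0.    -1.   ]
```

>>> arm_command(plan=[[0, -0.5, -0.01, 0, 0, 0, 2.5], [0, -0.5, -0.02, 0, 0, 0, 2.5], [0, -0.5, -0.02, 0, 0, 0, 2.5], [0, -0.5, -0.01, 0, 0, 0, 2.5], [0, -0.5, 0, 0, 0, 0, 2.5], [0, -0.4, 0, 0, 0, 0, 2.5], [0, -0.3, 0, 0, 0, 0, 2.5], [0, 0, 0, 0, 0, 0, 2.5]])

```text
time: 10.58
position: [0.5515, 0.1679, 0.001]
tool_rot: [-0.006, 0.706, 0.006, 0.708]
ft_force: [-0.9, 1.3, 2.6]
grip_width: 0.0317
```

```bash
python3 -c "
from h import *
state()"
```

```text
t 10.57 [0.5515 0.1679 0.001 ] F [-0.87  1.29  2.56] M [ 0.02  0.09 -0.07] w 0.0317 q [0.1  0.74 1.69 0.   0.71 0.08] z [1.    0.018 0.004] x [ 0.004  0.001 -1.   ]
```

Good, little resistance. Now slow steps toward the stop.

>>> arm_command(plan=[[0, -0.3, 0, 0, 0.002, 0, 2.5], [0, -0.3, 0, 0, 0.002, 0, 2.5], [0, -0.3, 0, 0, 0, 0, 2.5], [0, -0.2, 0, 0, 0, 0, 2.5], [0, 0, 0, 0, 0, 0, 2.5]])

```text
time: 11.2
position: [0.5513, 0.1567, 0.0012]
tool_rot: [-0.006, 0.707, 0.007, 0.707]
ft_force: [-1.2, 1.9, 3.2]
grip_width: 0.0315
```

```bash
python3 -c "
from h import *
state()"
```

```text
t 11.2 [0.5513 0.1567 0.0012] F [-1.17  1.91  3.19] M [ 0.21  0.18 -0.07] w 0.0315 q [0.08 0.74 1.7  0.   0.71 0.06] z [ 1.     0.018 -0.001] x [-0.001  0.001 -1.   ]
```

>>> arm_command(plan=[[0, -0.15, 0, 0, 0, 0, 2.5], [0, -0.15, 0, 0, 0, 0, 2.5], [0, -0.15, 0, 0, 0, 0, 2.5]])

```text
time: 11.58
position: [0.5514, 0.1523, 0.0013]
tool_rot: [-0.006, 0.707, 0.007, 0.707]
ft_force: [-0.4, 3.8, 2.7]
grip_width: 0.0313
```

>>> arm_command(plan=[[0, -0.1, 0, 0, 0, 0, 2.5], [0, -0.1, 0, 0, 0, 0, 2.5]])

```text
time: 11.82
position: [0.5514, 0.1508, 0.0013]
tool_rot: [-0.005, 0.707, 0.007, 0.707]
ft_force: [-0.8, 7.3, 1.9]
grip_width: 0.0317
```

>>> arm_command(plan=[[0, -0.1, 0, 0, 0, 0, 2.5], [0, -0.1, 0, 0, 0, 0, 2.5]])

```text
time: 12.08
position: [0.5514, 0.1509, 0.0014]
tool_rot: [-0.003, 0.707, 0.008, 0.707]
ft_force: [-1.4, 6.3, 3.1]
grip_width: 0.0316
```

>>> arm_command(plan=[[0, 0, 0, 0, 0, 0, 2.5], [0, 0, 0, 0, 0, 0, 3.5], [0, 0, 0, 0, 0, 0, 4.5], [0, 0, 0, 0, 0, 0, 5], [-0.5, 0, 0, 0, 0, 0, 5], [-2, 0.5, 0, 0, 0, 0, 5], [-3, 1, 0, 0, 0, 0, 5], [-4, 2, 0, 0, 0, 0, 5], [-4, 2, 0, 0, 0, 0, 5], [-4, 0, 0, 0, 0, 0, 4], [0, 0, 0, 0, 0, 0, 3]])

```text
time: 13.45
position: [0.5514, 0.2037, 0.1821]
tool_rot: [-0.005, 0.707, 0.007, 0.707]
ft_force: [-0.6, 0.2, -0.4]
grip_width: 0.0375
```

```bash
python3 -c "
from h import *
state()
view('g4',[('top',272,188,115,36,6.9),('side',280,180,75,50,6.5)])
t=np.load('/tmp/side.npz')
X=cloud('top',np.load('/tmp/top.npz')['d']);im=np.load('/tmp/top.npz')['im'].astype(int)
m=(im.max(2)<60)&(X[...,2]>.08)&(X[...,1]<0);m[:,:340]=0
v,u=np.nonzero(m); 
for a in zip(u,v): print(a,im[a[1],a[0]],X[a[1],a[0]].round(3)) if (a[0]+a[1])%4==0 else 0
"
```

```text
t 13.45 [0.5514 0.2037 0.1821] F [-0.64  0.21 -0.35] M [-0.09  0.04 -0.03] w 0.0375 q [0.16 0.49 1.54 0.   1.12 0.15] z [1.    0.016 0.   ] x [ 0.     0.003 -1.   ]
(573, 794, 3)
(np.int64(385), np.int64(187)) [32 36 35] [ 0.567 -0.183  0.187]
(np.int64(380), np.int64(188)) [38 41 45] [ 0.566 -0.166  0.183]
(np.int64(384), np.int64(188)) [23 21 22] [ 0.559 -0.178  0.198]
(np.int64(379), np.int64(189)) [29 30 35] [ 0.566 -0.163  0.175]
(np.int64(383), np.int64(189)) [20 19 18] [ 0.56  -0.176  0.187]
(np.int64(378), np.int64(190)) [28 30 34] [ 0.564 -0.16   0.171]
(np.int64(382), np.int64(190)) [21 20 20] [ 0.555 -0.171  0.192]
(np.int64(386), np.int64(190)) [43 47 47] [ 0.556 -0.186  0.187]
(np.int64(377), np.int64(191)) [24 24 27] [ 0.56  -0.156  0.172]
(np.int64(381), np.int64(191)) [21 20 20] [ 0.557 -0.169  0.178]
(np.int64(385), np.int64(191)) [21 22 21] [ 0.55  -0.181  0.193]
(np.int64(372), np.int64(192)) [37 41 47] [ 0.559 -0.138  0.166]
(np.int64(376), np.int64(192)) [22 20 20] [ 0.557 -0.152  0.169]
(np.int64(380), np.int64(192)) [22 21 20] [ 0.551 -0.165  0.184]
(np.int64(3
[... 24768 characters left out ...]
, np.int64(380)) [23 22 20] [-0.068 -0.006  0.108]
(np.int64(348), np.int64(380)) [21 21 19] [-0.069 -0.019  0.115]
(np.int64(352), np.int64(380)) [40 34 28] [-0.069 -0.032  0.108]
(np.int64(343), np.int64(381)) [20 18 16] [-0.07  -0.003  0.096]
(np.int64(347), np.int64(381)) [20 19 17] [-0.071 -0.016  0.098]
(np.int64(346), np.int64(382)) [21 18 17] [-0.074 -0.013  0.1  ]
(np.int64(345), np.int64(383)) [22 19 18] [-0.077 -0.009  0.096]
(np.int64(344), np.int64(384)) [31 25 22] [-0.08  -0.006  0.099]
(np.int64(347), np.int64(385)) [28 25 20] [-0.083 -0.016  0.094]
(np.int64(346), np.int64(386)) [24 22 17] [-0.086 -0.012  0.097]
(np.int64(345), np.int64(387)) [36 30 23] [-0.089 -0.009  0.095]
```

View pics/g4.png

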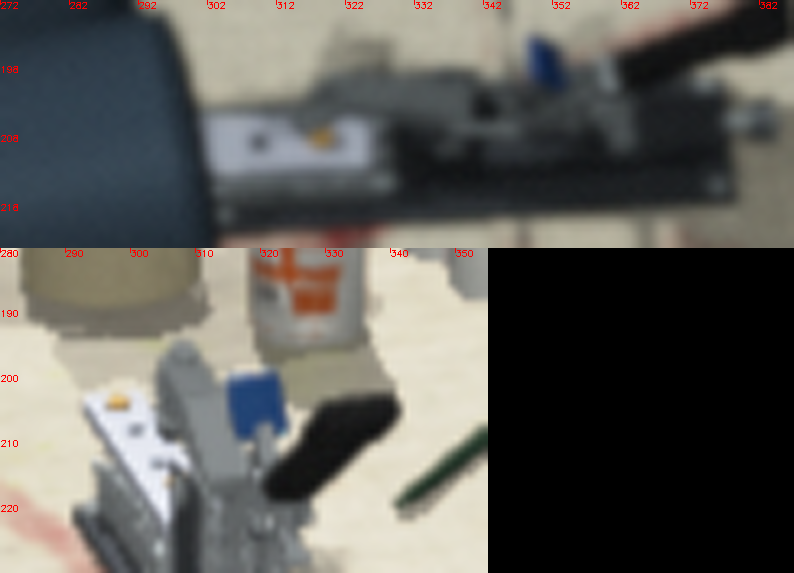

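```bash
python3 -c "
from h import *
rows([.5567,-.172,.215],.016,8,0)
X=cloud('top',np.load('/tmp/top.npz')['d']);im=np.load('/tmp/top.npz')['im'].astype(int)
m=(im[...,0]>im[...,2]+30)&(im[...,0]>70);m[:,:343]=0;m[:,:]&=False if 0 else True
m2=np.zeros_like(m);m2[190:206,343:362]=1
print('paddle',X[m&m2].mean(0),X[m&m2].min(0),X[m&m2].max(0),(m&m2).sum())
"
```

```text
[0.5485 0.203  0.1785] t 13.55 step mm 47.10708837101131 deg 0.055621633527225725
[-0.46, -4.69, 0.03, -0.0, -0.001, -0.0, 0]
[-0.46, -4.69, 0.03, -0.0, -0.001, -0.0, 0]
[-0.46, -4.69, 0.03, -0.0, -0.001, -0.0, 0]
[-0.46, -4.69, 0.03, -0.0, -0.001, -0.0, 0]
[-0.46, -4.69, 0.03, -0.0, -0.001, -0.0, 0]
[-0.46, -4.69, 0.03, -0.0, -0.001, -0.0, 0]
[-0.46, -4.69, 0.03, -0.0, -0.001, -0.0, 0]
[-0.46, -4.69, 0.03, -0.0, -0.001, -0.0, 0]
paddle [ 0.55389503 -0.05802319  0.1486647 ] [ 0.54629102 -0.06017238  0.13680171] [ 0.56304462 -0.05562635  0.16181194] 10
```

>>> arm_command(plan=[[-3, -1, 0, 0, 0, 0, 1], [-3, -4.3, 0.1, 0, 0, 0, 0], [-0.5, -4.7, 0.1, 0, 0, 0, 0], [0, -4.7, 0.1, 0, 0, 0, 0], [0, -4.7, 0.1, 0, 0, 0, 0], [0, -4.7, 0.1, 0, 0, 0, 0], [0, -4.7, 0.1, 0, 0, 0, 0], [0, -4.7, 0.1, 0, 0, 0, 0], [0.5, -3.5, 0.1, 0, 0, 0, 0], [1, 0, 0, 0, 0, 0, 0], [0, 0, 0, 0, 0, 0, 0], [0, 0, 0, 0, 0, 0, 0]])

```text
time: 15.05
position: [0.5488, -0.1769, 0.2071]
tool_rot: [-0.001, 0.724, 0.009, 0.689]
ft_force: [0.3, 0.7, 0.3]
grip_width: 0.0007
```

```bash
python3 -c "
from h import *
state();rows([.5567,-.172,.175],.016,4,0)
s=shot('side');X=cloud('side',s[1]);im=s[0].astype(int)
m=(X[...,1]<-.12)&(X[...,1]>-.25)&(X[...,2]>.15)&(X[...,2]<.40)&(X[...,0]>.45)&(X[...,0]<.65)
for lo in np.arange(.15,.40,.01):
    q=X[m&(X[...,2]>=lo)&(X[...,2]<lo+.01)]
    if len(q): print(lo.round(2),len(q),np.median(q,0).round(3),q.min(0).round(3),q.max(0).round(3))
"
```

```text
t 15.05 [ 0.5488 -0.1769  0.2071] F [0.33 0.68 0.33] M [-0.11  0.07  0.01] w 0.0007 q [-0.5   0.47  1.5  -0.01  1.23 -0.51] z [ 0.999  0.014 -0.049] x [-0.049  0.012 -0.999]
[ 0.5488 -0.1769  0.2071] t 15.05 step mm 8.343697403887628 deg 0.7248157735801483
[0.79, 0.11, 0.24, -0.001, -0.012, -0.003, 0]
[0.79, 0.11, 0.23, -0.001, -0.012, -0.003, 0]
[0.8, 0.11, 0.22, -0.001, -0.012, -0.003, 0]
[0.8, 0.12, 0.21, -0.001, -0.012, -0.003, 0]
0.15 24 [ 0.548 -0.159  0.156] [ 0.544 -0.169  0.15 ] [ 0.567 -0.14   0.16 ]
0.16 18 [ 0.553 -0.172  0.166] [ 0.54  -0.177  0.161] [ 0.568 -0.166  0.17 ]
0.17 25 [ 0.549 -0.182  0.175] [ 0.54  -0.188  0.171] [ 0.57  -0.162  0.18 ]
0.18 51 [ 0.554 -0.19   0.186] [ 0.54  -0.195  0.18 ] [ 0.574 -0.175  0.19 ]
0.19 17 [ 0.559 -0.186  0.191] [ 0.544 -0.192  0.19 ] [ 0.572 -0.181  0.193]
0.23 3 [ 0.551 -0.185  0.239] [ 0.544 -0.188  0.239] [ 0.556 -0.184  0.24 ]
0.24 40 [ 0.548 -0.187  0.245] [ 0.541 -0.191  0.24 ] [ 0.56  -0.169  0.25 ]
0.25 38 [ 0.549 -0.186  0.255] [ 0.543 -0.19   0.25 ] [ 0.56  -0.168  0.26 ]
0.26 40 [ 0.549 -0.186  0.265] [ 0.542 -0.19  
[... 339 characters left out ...]
.31 195 [ 0.569 -0.211  0.317] [ 0.467 -0.218  0.31 ] [ 0.643 -0.141  0.32 ]
0.32 369 [ 0.534 -0.21   0.325] [ 0.468 -0.22   0.32 ] [ 0.649 -0.146  0.33 ]
0.33 253 [ 0.56  -0.202  0.334] [ 0.463 -0.219  0.33 ] [ 0.649 -0.147  0.34 ]
0.34 428 [ 0.593 -0.203  0.346] [ 0.461 -0.219  0.34 ] [ 0.649 -0.146  0.35 ]
0.35 330 [ 0.499 -0.201  0.355] [ 0.461 -0.219  0.35 ] [ 0.595 -0.142  0.36 ]
0.36 154 [ 0.536 -0.199  0.365] [ 0.506 -0.206  0.36 ] [ 0.576 -0.156  0.37 ]
0.37 134 [ 0.534 -0.199  0.375] [ 0.507 -0.204  0.37 ] [ 0.574 -0.16   0.38 ]
0.38 147 [ 0.538 -0.2    0.385] [ 0.507 -0.205  0.38 ] [ 0.574 -0.161  0.39 ]
0.39 112 [ 0.53  -0.2    0.394] [ 0.508 -0.218  0.39 ] [ 0.576 -0.16   0.4  ]
```

>>> arm_command(plan=[[0.8, 0.1, 0.25, 0, -0.016, -0.004, 0], [0.8, 0.1, 0.25, 0, -0.016, -0.004, 0], [0.8, 0.1, 0.25, 0, -0.012, -0.004, 0], [0.7, 0.1, 0.15, 0, -0.005, 0, 0], [0.5, 0, 0, 0, 0, 0, 0], [0, 0, 0, 0, 0, 0, 0]])

```text
time: 15.85
position: [0.5584, -0.1678, 0.1711]
tool_rot: [-0.007, 0.706, 0.007, 0.708]
ft_force: [-0.9, 0.3, 0.1]
grip_width: 0.0007
```

```bash
python3 -c "
from h import *
state()"
```

```text
t 15.85 [ 0.5584 -0.1678  0.1711] F [-0.85  0.29  0.07] M [-0.08  0.03  0.04] w 0.0007 q [-0.48  0.49  1.56  0.    1.08 -0.5 ] z [1.    0.02  0.004] x [ 0.004 -0.001 -1.   ]
```

>>> arm_command(plan=[[0.4, -0.4, 0, 0, 0, 0, 0], [0.4, 0, 0, 0, 0, 0, 0], [0.3, 0, 0, 0, 0, 0, 0], [0.3, -0.1, 0, 0, 0, 0, 0]])

```text
time: 16.35
position: [0.5596, -0.1739, 0.1582]
tool_rot: [-0.008, 0.705, 0.006, 0.709]
ft_force: [-2.6, 1.2, 9.5]
grip_width: 0.0001
```

>>> arm_command(plan=[[0.3, -0.1, 0, 0, 0, 0, 0], [0.3, -0.2, 0, 0, 0, 0, 0], [0.3, -0.2, 0, 0, 0, 0, 0]])

```text
time: 16.73
position: [0.5601, -0.179, 0.1533]
tool_rot: [-0.008, 0.704, 0.006, 0.71]
ft_force: [-2.0, 1.9, 7.2]
grip_width: 0.0002
```

>>> arm_command(plan=[[0.4, -0.2, -0.05, 0, 0, 0, 0], [0.4, -0.2, -0.05, 0, 0, 0, 0], [0.4, -0.2, -0.03, 0, 0, 0, 0], [0.4, -0.2, -0.03, 0, 0, 0, 0]])

```text
time: 17.23
position: [0.5605, -0.1888, 0.1431]
tool_rot: [-0.01, 0.702, 0.005, 0.712]
ft_force: [-2.1, 0.4, 6.5]
grip_width: 0.0007
```

>>> arm_command(plan=[[0.4, -0.2, 0, 0, 0, 0, 0], [0.4, -0.2, 0, 0, 0, 0, 0], [0.4, -0.2, 0, 0, 0, 0, 0], [0.4, -0.15, 0, 0, 0, 0, 0]])

```text
time: 17.73
position: [0.5608, -0.1974, 0.1308]
tool_rot: [-0.011, 0.702, 0.004, 0.712]
ft_force: [-2.1, -0.1, 4.9]
grip_width: 0.0002
```

>>> arm_command(plan=[[0.4, -0.13, -0.03, 0, 0.003, 0, 0], [0.4, -0.13, -0.03, 0, 0.003, 0, 0], [0.4, -0.13, -0.03, 0, 0.003, 0, 0], [0.4, -0.13, -0.03, 0, 0.003, 0, 0]])

```text
time: 18.23
position: [0.5606, -0.2042, 0.1179]
tool_rot: [-0.012, 0.705, 0.003, 0.709]
ft_force: [-2.2, 1.3, 9.7]
grip_width: 0.0002
```

>>> arm_command(plan=[[0.4, -0.1, -0.03, 0, 0.002, 0, 0], [0.4, -0.1, -0.03, 0, 0.002, 0, 0], [0.4, -0.1, -0.03, 0, 0.002, 0, 0], [0.4, -0.1, -0.03, 0, 0.002, 0, 0]])

```text
time: 18.73
position: [0.5605, -0.2087, 0.1066]
tool_rot: [-0.013, 0.707, 0.002, 0.707]
ft_force: [-3.0, 1.9, 7.6]
grip_width: -0.0
```

>>> arm_command(plan=[[0.4, -0.08, -0.03, 0, 0.002, 0, 0], [0.4, -0.08, -0.03, 0, 0.002, 0, 0], [0.4, -0.08, -0.03, 0, 0.002, 0, 0], [0.4, -0.06, -0.03, 0, 0.002, 0, 0]])

```text
time: 19.23
position: [0.5604, -0.2126, 0.0933]
tool_rot: [-0.013, 0.709, 0.002, 0.705]
ft_force: [-1.9, 0.5, 4.8]
grip_width: 0.0002
```

>>> arm_command(plan=[[0.3, -0.06, -0.03, 0, 0.002, 0, 0], [0.3, -0.05, -0.03, 0, 0.002, 0, 0], [0.3, -0.05, -0.03, 0, 0.002, 0, 0], [0.3, -0.05, -0.03, 0, 0.002, 0, 0]])

```text
time: 19.73
position: [0.5602, -0.2152, 0.081]
tool_rot: [-0.013, 0.711, 0.001, 0.703]
ft_force: [0.7, -0.3, 0.8]
grip_width: 0.0006
```

>>> arm_command(plan=[[0.15, 0, 0, 0, 0, 0, 0], [0.1, 0, 0, 0, 0, 0, 0]])

```text
time: 19.98
position: [0.5602, -0.2156, 0.0775]
tool_rot: [-0.014, 0.711, 0.001, 0.703]
ft_force: [0.7, 0.1, 1.4]
grip_width: 0.0006
```

>>> arm_command(plan=[[0.15, 0, 0, 0, 0, 0, 0], [0.1, 0, 0, 0, 0, 0, 0]])

```text
time: 20.23
position: [0.5595, -0.2154, 0.0743]
tool_rot: [-0.013, 0.712, 0.001, 0.702]
ft_force: [0.0, 0.4, 0.5]
grip_width: 0.0005
```

```bash
python3 -c "
from h import *
state()
view('g5',[('side',280,180,75,60,6.5),('top',290,190,110,32,6)])
for n in('side','top'):
  d=np.load('/tmp/%s.npz'%n);X=cloud(n,d['d']);m=(d['im'].max(2)<70)&(X[...,2]>.05)&(X[...,2]<.14)&(X[...,0]>.53)&(X[...,0]<.58)
  for lo in np.arange(-.25,-.1,.01):
    q=X[m&(X[...,1]>=lo)&(X[...,1]<lo+.01)]
    if len(q): print(n,lo.round(2),len(q),np.median(q,0).round(3),q[:,2].max().round(3))
"
```

```text
t 20.23 [ 0.5595 -0.2154  0.0743] F [0.   0.43 0.52] M [-0.1   0.01  0.02] w 0.0005 q [-0.54  0.65  1.59 -0.03  0.91 -0.55] z [ 1.     0.021 -0.013] x [-0.013 -0.017 -1.   ]
(582, 660, 3)
side -0.24 18 [ 0.555 -0.231  0.099] 0.104
side -0.23 130 [ 0.559 -0.224  0.116] 0.14
side -0.22 33 [ 0.551 -0.216  0.11 ] 0.138
side -0.21 19 [ 0.55  -0.204  0.102] 0.119
side -0.2 9 [ 0.55  -0.193  0.1  ] 0.103
side -0.19 12 [ 0.549 -0.185  0.1  ] 0.103
side -0.18 13 [ 0.548 -0.175  0.1  ] 0.101
side -0.17 18 [ 0.55  -0.163  0.098] 0.101
side -0.16 14 [ 0.55  -0.155  0.098] 0.1
side -0.15 18 [ 0.55  -0.145  0.097] 0.099
side -0.14 13 [ 0.548 -0.136  0.097] 0.099
side -0.13 6 [ 0.547 -0.127  0.095] 0.097
top -0.19 2 [ 0.547 -0.181  0.089] 0.09
top -0.18 6 [ 0.547 -0.173  0.093] 0.102
top -0.17 11 [ 0.551 -0.165  0.096] 0.098
top -0.16 18 [ 0.552 -0.155  0.093] 0.102
top -0.15 19 [ 0.556 -0.144  0.094] 0.102
top -0.14 14 [ 0.553 -0.135  0.091] 0.107
top -0.13 19 [ 0.554 -0.125  0.092] 0.099
top -0.12 9 [ 0.548 -0.116  0.084] 0.095
top -0.11 3 [ 0.547 -0.101  0.119] 0.122
```

View pics/g5.png

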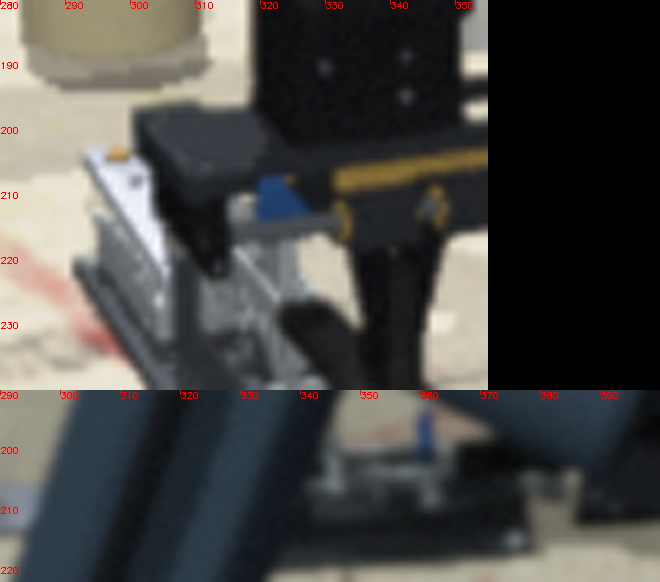

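>>> arm_command(plan=[[-0.5, 0, 0, 0, 0, 0, 0], [-2, 0, 0, 0, 0, 0, 0], [-4, 0, 0, 0, 0, 0, 0], [-5, 0, 0, 0, 0, 0, 0], [-4, -3, 0, 0, -0.01, 0.01, 0], [-1, -5, 0, 0, 0, 0, 0], [0, 0, 0, 0, 0, 0, 0]])

```text
time: 21.2
position: [0.5629, -0.2932, 0.2469]
tool_rot: [-0.011, 0.708, 0.006, 0.706]
ft_force: [-0.7, 0.8, -0.4]
grip_width: 0.0006
```

```bash
python3 -c "
from h import *
state()
view('g6',[('side',285,185,70,60,7),('top',320,186,75,32,7)])
d=np.load('/tmp/top.npz');X=cloud('top',d['d']);im=d['im'].astype(int)
m=(im[...,0]>im[...,2]+25)&(im[...,0]>60)&(X[...,2]>.08)&(X[...,2]<.2)&(X[...,1]<-.04)&(X[...,1]>-.15);print('paddle top',X[m].mean(0),X[m].min(0),X[m].max(0),m.sum(),np.argwhere(m).mean(0))
m=(X[...,2]>.05)&(X[...,2]<.2)&(X[...,0]>.53)&(X[...,0]<.58)
for lo in np.arange(-.25,.09,.01):
    q=X[m&(X[...,1]>=lo)&(X[...,1]<lo+.01)]
    if len(q): print(lo.round(2),len(q),np.median(q,0).round(3),np.percentile(q[:,2],95).round(3))
d=np.load('/tmp/side.npz');X=cloud('side',d['d']);im=d['im'].astype(int)
m=(im[...,0]>im[...,2]+50)&(X[...,1]<-.04)&(X[...,1]>-.15)&(X[...,0]>.5)&(X[...,0]<.6);print('paddle side',np.median(X[m],0),X[m].min(0),X[m].max(0),m.sum())
"
```

```text
t 21.2 [ 0.5629 -0.2932  0.2469] F [-0.67  0.78 -0.41] M [-0.08  0.06  0.03] w 0.0006 q [-0.65  0.49  1.34 -0.01  1.31 -0.67] z [ 1.     0.023 -0.004] x [-0.004 -0.007 -1.   ]
(644, 525, 3)<string>:6: RuntimeWarning: Mean of empty slice.
  ret = um.true_divide(
Traceback (most recent call last):
ValueError: zero-size array to reduction operation minimum which has no identity
```

View pics/g6.png

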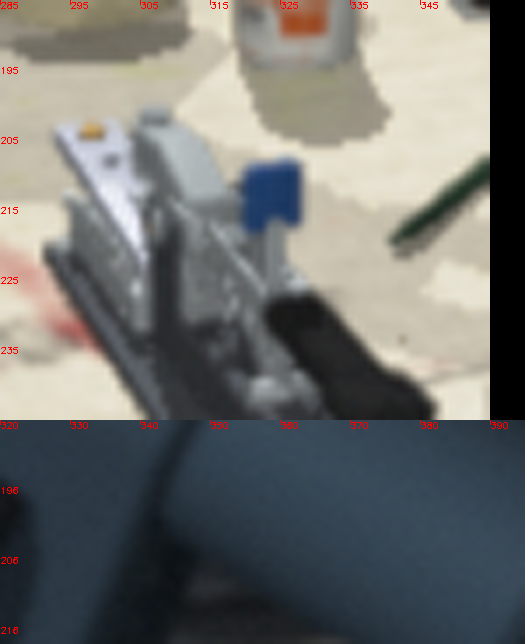

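```bash
python3 -c "
from h import *
d=np.load('/tmp/side.npz');X=cloud('side',d['d']);im=d['im'].astype(int)
m=(im[...,0]>im[...,2]+40)&(X[...,1]<-.04)&(X[...,1]>-.15)&(X[...,0]>.5)&(X[...,0]<.6);print('paddle side',np.median(X[m],0),np.percentile(X[m],5,0),np.percentile(X[m],95,0),m.sum())
m=(X[...,2]>.05)&(X[...,2]<.2)&(X[...,0]>.53)&(X[...,0]<.58)
for lo in np.arange(-.25,.09,.01):
    q=X[m&(X[...,1]>=lo)&(X[...,1]<lo+.01)]
    if len(q): print(lo.round(2),len(q),np.median(q,0).round(3),np.percentile(q[:,2],95).round(3))
rows([.556,-.06,.19],.018,8,0)
"
```

```text
paddle side [ 0.55379184 -0.10332687  0.12846968] [ 0.54441222 -0.1065098   0.11665979] [ 0.56540028 -0.10032382  0.14015955] 67
-0.24 30 [ 0.556 -0.231  0.094] 0.097
-0.23 44 [ 0.557 -0.226  0.097] 0.099
-0.22 29 [ 0.555 -0.214  0.097] 0.099
-0.21 22 [ 0.551 -0.204  0.096] 0.098
-0.2 19 [ 0.557 -0.194  0.096] 0.098
-0.19 18 [ 0.549 -0.184  0.095] 0.097
-0.18 17 [ 0.553 -0.176  0.095] 0.097
-0.17 21 [ 0.552 -0.164  0.094] 0.096
-0.16 20 [ 0.552 -0.154  0.095] 0.096
-0.15 16 [ 0.551 -0.145  0.093] 0.096
-0.14 13 [ 0.551 -0.137  0.094] 0.096
-0.13 16 [ 0.55  -0.126  0.093] 0.095
-0.12 18 [ 0.553 -0.113  0.091] 0.093
-0.11 133 [ 0.553 -0.104  0.117] 0.139
-0.1 24 [ 0.549 -0.098  0.092] 0.14
-0.09 14 [ 0.546 -0.084  0.082] 0.093
-0.08 20 [ 0.545 -0.073  0.069] 0.091
-0.07 13 [ 0.546 -0.062  0.081] 0.092
-0.06 26 [ 0.545 -0.052  0.083] 0.092
-0.05 18 [ 0.545 -0.046  0.087] 0.093
-0.04 20 [ 0.535 -0.032  0.074] 0.09
-0.03 31 [ 0.539 -0.022  0.084] 0.092
-0.02 50 [ 0.552 -0.016  0.086] 0.095
-0.01 27 [ 0.544 -0.005  0.094] 0.098
0.0 27 [0.548 0.006 0.098] 0.102
0.01 16 [0.55  0.016 0.101] 0.104
0.02 9 [0.542 0.027 0.1  ] 0.102
0.03 9 [0.547 0.035 0.099] 0.101
0.04 13 [0.548 0.048 0.098] 0.102
0.05 27 [0.545 0.054 0.08 ] 0.102
0.06 1 [0.549 0.067 0.059] 0.059
[ 0.5621 -0.2894  0.2455] t 21.3 step mm 29.5101258152847 deg 0.07481941432389774
[0.69, 2.87, 0.0, 0.001, -0.001, 0.0, 0]
[0.69, 2.87, -0.0, 0.001, -0.001, 0.0, 0]
[0.69, 2.87, -0.0, 0.001, -0.001, 0.0, 0]
[0.69, 2.87, -0.01, 0.001, -0.001, 0.0, 0]
[0.69, 2.87, -0.01, 0.001, -0.001, 0.0, 0]
[0.69, 2.87, -0.01, 0.001, -0.001, 0.0, 0]
[0.69, 2.87, -0.02, 0.001, -0.001, 0.0, 0]
[0.69, 2.87, -0.02, 0.001, -0.001, 0.0, 0]
```

>>> arm_command(plan=[[0, 2.9, 0, 0, 0, 0, 0], [0, 3.3, 0, 0, 0, 0, 0], [0, 3.6, 0, 0, 0, 0, 0], [0, 3.6, 0, 0, 0, 0, 0], [0, 3.6, 0, 0, 0, 0, 0], [0, 3.6, 0, 0, 0, 0, 0], [1.5, 2, 0, 0, 0, 0, 0], [3, 0, 0, 0, 0, 0, 0], [2, 0, 0, 0, 0, 0, 0], [0, 0, 0, 0, 0, 0, 0]])

```text
time: 22.55
position: [0.5428, -0.0382, 0.1722]
tool_rot: [-0.01, 0.716, 0.018, 0.697]
ft_force: [0.2, 0.6, 0.2]
grip_width: 0.0004
```

```bash
python3 -c "
from h import *
state();rows([.556,-.072,.090],.018,6,0)
"
```

```text
t 22.55 [ 0.5428 -0.0382  0.1722] F [0.19 0.6  0.18] M [-0.16  0.09  0.02] w 0.0004 q [-0.28  0.46  1.63  0.    1.08 -0.32] z [ 0.999  0.04  -0.027] x [-0.027  0.011 -1.   ]
[ 0.5428 -0.0382  0.1722] t 22.55 step mm 14.966501767749326 deg 0.346854663528445
[1.36, -0.59, 0.23, 0.004, -0.004, -0.002, 0]
[1.36, -0.58, 0.23, 0.004, -0.004, -0.002, 0]
[1.36, -0.58, 0.23, 0.004, -0.004, -0.002, 0]
[1.36, -0.58, 0.22, 0.004, -0.004, -0.002, 0]
[1.37, -0.57, 0.22, 0.004, -0.004, -0.002, 0]
[1.37, -0.57, 0.21, 0.004, -0.004, -0.002, 0]
```

>>> arm_command(plan=[[1.3, -0.58, 0.25, 0.004, -0.005, -0.002, 0], [1.3, -0.58, 0.25, 0.004, -0.005, -0.002, 0], [1.3, -0.58, 0.25, 0.004, -0.005, -0.002, 0], [1.3, -0.5, 0.22, 0.004, -0.004, -0.002, 0], [1.2, -0.3, 0.2, 0.003, -0.004, -0.002, 0], [0.8, -0.2, 0.1, 0, -0.003, 0, 0], [0, 0, 0, 0, 0, 0, 0]])

```text
time: 23.42
position: [0.5568, -0.067, 0.0957]
tool_rot: [-0.006, 0.706, 0.007, 0.708]
ft_force: [0.4, 0.3, -0.2]
grip_width: 0.0007
```

```bash
python3 -c "
from h import *
state()
"
```

```text
t 23.43 [ 0.5568 -0.067   0.0957] F [ 0.39  0.27 -0.18] M [-0.14 -0.02 -0.01] w 0.0007 q [-0.32  0.57  1.68  0.    0.88 -0.34] z [1.    0.019 0.002] x [ 0.002  0.001 -1.   ]
```

>>> arm_command(plan=[[0.4, -0.3, 0, 0, 0, 0, 0], [0.3, -0.5, 0, 0, 0, 0, 0], [0, -0.4, 0, 0, 0, 0, 0], [0, -0.3, 0, 0, 0, 0, 0]])

```text
time: 23.92
position: [0.558, -0.0829, 0.0892]
tool_rot: [-0.007, 0.705, 0.007, 0.709]
ft_force: [0.2, -0.2, 0.2]
grip_width: 0.0007
```

>>> arm_command(plan=[[0, -0.3, 0, 0, 0, 0, 0], [0, -0.3, 0, 0, 0, 0, 0]])

```text
time: 24.18
position: [0.5582, -0.0889, 0.0896]
tool_rot: [-0.006, 0.705, 0.007, 0.709]
ft_force: [-0.0, 0.8, 0.6]
grip_width: 0.0007
```

>>> arm_command(plan=[[0, -0.3, -0.02, 0, 0, 0, 0], [0, -0.3, -0.02, 0, 0, 0, 0]])

```text
time: 24.42
position: [0.5581, -0.0944, 0.0897]
tool_rot: [-0.006, 0.705, 0.007, 0.709]
ft_force: [1.5, 4.9, -0.6]
grip_width: 0.0009
```

>>> arm_command(plan=[[0, -0.3, 0, 0, 0, 0, 0], [0, -0.3, 0, 0, 0, 0, 0]])

```text
time: 24.68
position: [0.5582, -0.0959, 0.0896]
tool_rot: [-0.002, 0.705, 0.009, 0.709]
ft_force: [2.1, 9.6, 2.4]
grip_width: 0.0007
```

>>> arm_command(plan=[[0, -0.3, 0, 0, 0, 0, 0], [0, -0.3, 0, 0, 0, 0, 0]])

```text
time: 24.92
position: [0.5583, -0.0977, 0.0901]
tool_rot: [0.002, 0.705, 0.011, 0.709]
ft_force: [1.1, 9.5, 2.6]
grip_width: 0.0004
```

>>> arm_command(plan=[[0, -0.35, 0, 0, 0, 0, 0], [0, -0.35, 0, 0, 0, 0, 0]])

```text
time: 25.18
position: [0.5584, -0.1004, 0.0907]
tool_rot: [0.005, 0.705, 0.013, 0.709]
ft_force: [0.0, 7.2, 3.3]
grip_width: 0.0006
```

>>> arm_command(plan=[[0, -0.4, 0, 0, 0, 0, 0], [0, -0.4, 0, 0, 0, 0, 0]])

```text
time: 25.42
position: [0.5588, -0.1064, 0.0914]
tool_rot: [0.005, 0.705, 0.014, 0.709]
ft_force: [-0.4, 1.5, 3.0]
grip_width: 0.0009
```

```bash
python3 -c "
from h import *
state();s=shot('side');X=cloud('side',s[1])
m=(X[...,2]>.05)&(X[...,2]<.2)&(X[...,0]>.53)&(X[...,0]<.58)
for lo in np.arange(-.25,-.13,.02):
    q=X[m&(X[...,1]>=lo)&(X[...,1]<lo+.02)]
    if len(q): print(lo.round(2),len(q),np.median(q,0).round(3),np.percentile(q[:,2],95).round(3))
"
```

```text
t 25.43 [ 0.5588 -0.1064  0.0914] F [-0.45  1.55  2.97] M [ 0.08  0.03 -0.01] w 0.0009 q [-0.4   0.59  1.67  0.04  0.89 -0.44] z [1.    0.012 0.007] x [ 0.007  0.028 -1.   ]
-0.25 10 [ 0.561 -0.231  0.112] 0.116
-0.23 79 [ 0.554 -0.225  0.115] 0.118
-0.21 31 [ 0.554 -0.203  0.113] 0.115
-0.19 36 [ 0.551 -0.181  0.11 ] 0.112
-0.17 31 [ 0.551 -0.157  0.106] 0.109
-0.15 78 [ 0.552 -0.136  0.136] 0.199
```

>>> arm_command(plan=[[-0.8, 0.1, 0, 0, 0, 0, 0], [-1, 0.2, 0, 0, 0, 0, 0], [-1, 0.3, 0, 0, 0, 0, 0], [-1.2, 0.3, 0, 0, 0, 0, 0], [-1.5, 0.3, 0, 0, 0, 0, 0], [-2.5, 0.3, 0, 0, 0, 0, 0], [-3, 0, 0, 0, 0, 0, 0], [-4, 0, 0, 0, 0, 0, 0], [-3, 0, 0, 0, 0, 0, 0], [0, 0, 0, 0, 0, 0, 0]])

```text
time: 26.72
position: [0.5564, -0.0972, 0.2817]
tool_rot: [0.008, 0.705, 0.013, 0.709]
ft_force: [0.2, -0.0, -0.2]
grip_width: 0.0003
```

```bash
python3 -c "
from h import *
state();s=shot('side');X=cloud('side',s[1])
m=(X[...,2]>.05)&(X[...,2]<.21)&(X[...,0]>.53)&(X[...,0]<.58)
for lo in np.arange(-.25,-.05,.02):
    q=X[m&(X[...,1]>=lo)&(X[...,1]<lo+.02)]
    if len(q): print(lo.round(2),len(q),np.median(q,0).round(3),np.percentile(q[:,2],95).round(3))
"
```

```text
t 26.73 [ 0.5564 -0.0972  0.2817] F [ 0.2  -0.03 -0.22] M [-0.13  0.02  0.02] w 0.0003 q [-0.39  0.35  1.47  0.03  1.33 -0.4 ] z [1.    0.007 0.005] x [ 0.005  0.03  -1.   ]
-0.21 17 [ 0.556 -0.191  0.186] 0.19
-0.19 85 [ 0.554 -0.186  0.183] 0.192
-0.17 35 [ 0.55  -0.161  0.157] 0.17
-0.15 26 [ 0.546 -0.141  0.141] 0.154
-0.13 42 [ 0.552 -0.116  0.117] 0.132
-0.11 82 [ 0.554 -0.1    0.097] 0.112
-0.09 101 [ 0.551 -0.079  0.104] 0.135
-0.07 84 [ 0.549 -0.063  0.14 ] 0.15
```

>>> arm_command(plan=[[0, 5, -1.5, 0, 0, 0, 0], [0, 5.5, -2, 0, 0, 0, 0], [0, 5.5, -2, 0, 0, 0, 0], [0, 5.5, -2, 0, 0, 0, 0], [0, 5.5, -2, 0, 0, 0, 0], [0, 5.5, -2, 0, 0, 0, 0], [0, 5.5, -2, 0, 0, 0, 0], [0, 5.5, -2, 0, 0, 0, 0], [0, 5.5, -2, 0, 0, 0, 0], [0, 5, -2, 0, 0, 0, 0], [0, 0, 0, 0, 0, 0, 0], [0, 0, 0, 0, 0, 0, 0]])

```text
time: 28.28
position: [0.3466, 0.451, 0.2797]
tool_rot: [0.006, 0.714, 0.006, 0.7]
ft_force: [-0.2, -0.4, -0.8]
grip_width: 0.0004
```

```bash
python3 -c "
from h import *
state()
view('g7',[('top',272,186,115,36,6.9),('side',275,180,80,50,6.5)])
X=cloud('top',np.load('/tmp/top.npz')['d']);im=np.load('/tmp/top.npz')['im'].astype(int)
m=(X[...,0]>.535)&(X[...,0]<.57)&(X[...,2]>.03)&(im[...,0]>im[...,2]+3)
for lo in np.arange(.02,.2,.02):
    q=X[m&(X[...,1]>=lo)&(X[...,1]<lo+.02)]
    if len(q): print(lo.round(2),len(q),q.mean(0).round(4))
"
```

```text
t 28.27 [0.3466 0.451  0.2797] F [-0.17 -0.36 -0.78] M [-0.09  0.04 -0.08] w 0.0004 q [0.7  0.36 1.46 0.03 1.33 0.7 ] z [ 1.     0.    -0.021] x [-0.021  0.016 -1.   ]
(573, 794, 3)
0.02 75 [0.5492 0.0302 0.0726]
0.04 57 [0.548  0.0486 0.0829]
0.06 44 [0.5477 0.0696 0.0585]
0.08 54 [0.5512 0.0901 0.0416]
0.1 43 [0.5507 0.1107 0.0432]
0.12 41 [0.5518 0.1293 0.0417]
0.14 44 [0.5504 0.1495 0.043 ]
0.16 21 [0.5484 0.169  0.0406]
0.18 15 [0.5508 0.1843 0.0429]
```

View pics/g7.png

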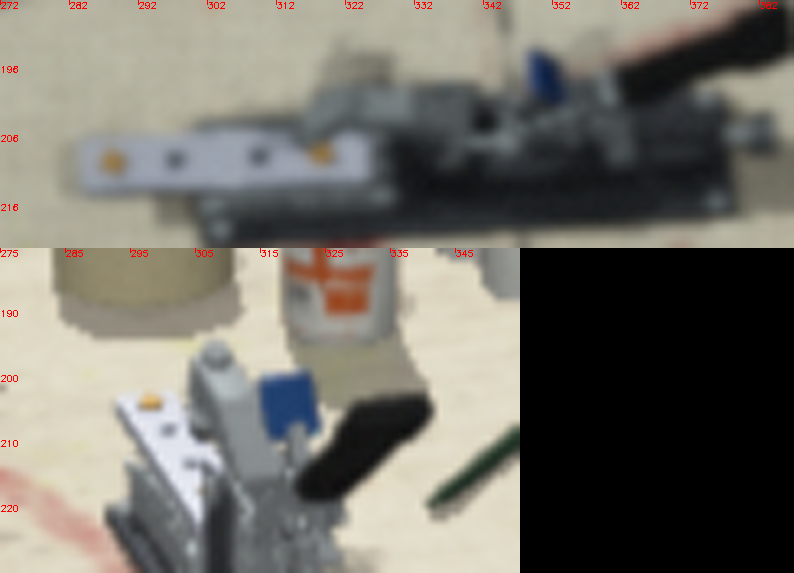

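```bash
python3 -c "
from h import *
print(workorder.hand_in())"
```

```text
the job is handed in; nothing more can be done
None
```

I carried out the whole sequence and handed the job in after about 28 s of robot time, but I couldn't confirm that the button is fully home. The hand-in gave no verdict.

**What I did**
- **Seating the bar:** I gripped the middle-sized bar, lowered it into the channel and slid it to the end stop. Contact force was about 7 N. I then let go.
- **Locking:** I pressed the handle along its arc at 5 to 10 N. The force then fell to nothing and the handle stayed down and level with the arm clear of it.
- **Release:** I pushed the blue paddle at about 10 N until the force dropped and the handle began to rise. I then backed the finger up and away.

**What the last checks showed**
- **Pliers:** they are fully open, with the handle end back at about 0.19 m as at the start. The paddle looks at rest.
- **Bar:** it lies flat in the channel (top about 42 mm above the table), and the button is where it was before pressing.
- **Arm and surroundings:** the arm is clear of everything. The tape and jar look undisturbed, and no push came near the limits. I didn't check the marker and pin tin at the end.

**What disagreed or stayed uncertain**
- **Button depth:** the pictures are too coarse to show the last millimetres of the button. That it is home rests on the pliers having locked and held by themselves.
- **Fingertip position:** the fingertips sit about 32 to 33 mm short of the reported TCP. My first grasp closed above the bar because of this. I corrected for it and nothing was moved.
- **Handle height:** the handle read about 3 to 5 mm lower after I lifted off than just before. It may have settled the last bit of the snap as the finger left.

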